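# Snap the battery into the price scale and close its flap

## Robot

A 6-joint arm with a two-finger parallel gripper is mounted at the origin on the work surface. World frame = base frame: x ahead of the robot, y to its left, z up, the work surface at z = 0. Lengths are in m, angles in degrees, forces in N, time in s.
With the tool pointing down it reaches from about 0.4 to 0.825 m from the base axis. Payload 7 kg.
Tool frame: the origin (TCP) lies at the very end of the fingers, on their centre line; the grasp point (between the pads) lies 19 mm behind it; x points along the fingers, y is the direction in which the jaws open and shut, and the axes are right-handed (so a half turn about x gives the same grasp; the last joint's range is limited). The gripper opens to 88 mm and grips with 3 to 60 N. Pads are 19 mm wide; open, the fingers measure 130 mm over their backs; the gripper's body (78 mm by 193 mm) begins 47 mm behind the grasp point.
Start: joints at [-59.639, 20.546, 0.682, 0, -70.136, -16.507], TCP at [0.162, -0.655, 0.227] pointing down, gripper open.
Joint ranges: [-176.03, 176.03], [-82.01, 121.73], [-58.28, 71.71], [-173.87, 95.51], [-174.79, -0.11], [-173.66, 173.66]. Speed limits (degrees/s): [136.94, 136.94, 172.46, 180, 180, 180].

## Interface

Orientations are given as [roll, pitch, yaw] about the fixed x, y, z axes, in that order (R = Rz(yaw) Ry(pitch) Rx(roll)).
In Python, from plant import monitor, eyes, ticket gives the robot as it stands. The module is installed in compiled form; this text tells all that it offers.
- The arm moves only by the shell command python3 -m crank 'ROWS'. ROWS is JSON, a list of rows, each an object with "linear": the shift along the world's x, y, z in units of 60 mm (1.0 is 60 mm), a list of three; "rot": the turn, a rotation vector about the world's x, y, z in units of 5 degrees (1.0 is 5 degrees), a list of three; "hand": the opening, from 0 (shut) to 1 (fully open). In form: [{"linear": [tx, ty, tz], "rot": [ax, ay, az], "hand": hand}, ...]. A call has 1 to 20 rows; each row shifts and turns the pose as measured when the row begins; what a row does not reach is not made up. A row lasts 1/8 s, in which the tool goes at most 62.5 mm and 10.7 degrees, less where a joint would pass 70% of its speed; a pose out of reach is approached as far as the arm can. A call is refused whole if a number of a shift passes 1 or a number of a turn 1, either way. A call with a gripper value outside its range is refused whole. The fingers move at their own pace and stop on an object; the grip force is fixed at half the most. Time passes only in rows, so rows that do not move let the fingers close. It gives the time, the measured TCP pose, the force and the opening at its end, in the units of the state.
- monitor.get_obs(): the state, without advancing time (a new reading comes with each control period).
- eyes.snapshot(name): name is "side" or "top"; returns a dict with "image" (400x640x3 uint8, red, green, blue), "depth" (400x640 float32, m along the optical axis (not along the pixel's ray), 0 where there is no reading), "K" (3x3 intrinsics, pixels), "k1" (the pictures are not rectified: a ray, as slopes to the right and down, at radius r is drawn at 1 + k1 r^2 times it, then the intrinsics apply), "camera_from_world" (4x4, takes a point from world to camera coordinates). Camera axes: x right, y up, looking along -z (the intrinsics and any distortion apply to the point x, -y, -z); pixel columns grow to the right and rows downward; lengths in m; the calibration is good to about 2 mm. A picture is of the moment at which its call begins.
- ticket.close_job(): hands the job in, once; it reports no verdict.
The state is a dict: "clock": time; "joint_pos": joint angles; "qvel": joint speeds; "tau": joint torques, N m; "tool_pos": TCP position; "orientation": TCP orientation; "force": force on the tool from outside, world axes, zero at the start; "moment": the same for the moment, N m; "opening": finger opening in m.
Only numpy, scipy, OpenCV 4.12 (cv2) and the standard library are available. Lean on these libraries where they do the work, as an engineer would, in place of code of your own. Each camera call takes 0.05 s, during which the arm holds its last target.

## Task

The price scale has its pan off and its battery flap open. Put the blue battery into the bay with its orange end at the orange-marked end, press it down until it has clicked home under both spring catches, then swing the flap shut so that it lies flat over the bay. Do not drop the battery, and leave the test weight, screwdriver and mincer plate where they are.

Things in the scene. Friction and masses are not known exactly. Their poses are not given: they have to be found in the camera images.
- battery: Blue battery pack with an orange end, loose, upright on the counter, about 300 g. 56 mm wide (its x), 96 mm long (y), 54 mm high (z), top flat; origin at the centre of its underside. Down the middle of both short ends runs a groove 30 mm wide, 5 mm deep, with a snap barb in it whose square upper edge is 30 mm above the underside. Its -y end is orange and carries the brass contacts.
- battery_contacts (a point): Point on the underside of the battery over its contacts, 34 mm from the battery's centre towards the orange end (its -y).
- scale: White counter scale, fixed, 300 mm deep (x) by 280 mm wide (y), origin at the centre of its underside. Flat deck 80 mm above the counter; sloping key console at its -x side. Four pan posts stand 22 mm above the deck, at x -60 and +130, y +-118 mm. The black battery bay opens upward in the deck, its long side along y, its centre 30 mm towards +x from the scale's origin.
- bay_mouth (a point): Centre of the bay's mouth, at deck level; axes as the scale's. The bay is 58.4 mm (x) by 98.4 mm (y) inside, 46 mm deep, with a 5 mm wide 45 degree lead-in all round the mouth. Orange marks on the deck and inner wall show the contact end (-y). A battery merely set in comes to rest with its barbs on the two catches, its underside about 34 mm below this point, its top about 20 mm above the deck.
- bay_seat (a point): Centre of the bay's floor, 46 mm below the mouth; axes as the scale's. A battery that is home has its origin here (up to 1 mm higher) and the same axes, its top 8 to 9 mm above the deck. From rest on the catches it must be pressed about 12 mm down, at the middle of its top, with 8 to 20 N; the force drops as a catch snaps over its barb, often one end just before the other; then it meets the floor.
- bay_contacts (a point): Where the battery's contact point lies when it is home: at the bay's floor, 34 mm from the middle of the bay towards the orange (-y) end. Two brass contacts there push up on it with about 5 N.
- catch_plain (a joint): Spring catch in the short wall of the bay at the plain (+y) end: a round nose 26 mm wide that reaches 5 mm into the bay. Slide in m: 0 = sprung fully in (at rest, or snapped over the barb), about 0.003 = pushed back while the barb passes.
- catch_orange (a joint): The same spring catch at the orange (-y) end of the bay.
- flap (a joint): Grey battery flap, a shallow cover 88 mm wide, 120 mm long, top 4 mm thick, skirt 10 mm deep, hinged at the plain (+y) end of the bay. Angle in rad: 0 = shut, flat over the bay, outer face 14 mm above the deck; about 2 = open, standing up and leaning away from the bay. The stiff hinge holds it where it is left; about 1 N at its free edge turns it. It cannot shut over a proud battery.
- flap_hinge (a point): Middle of the flap's hinge line, 62 mm towards the plain end (+y) from the middle of the bay and 12 mm above the deck; axes as the scale's (the hinge line runs along x).
- flap_edge (a point): Middle of the flap's free edge, on its outer face, 120 mm from the hinge line; a thumb lip 30 mm wide juts out 9 mm beyond it.
- test_weight: Brass knob-topped test weight, 48 mm diameter, 66 mm high, 500 g, standing on the counter; origin at the centre of its underside.
- screwdriver: Screwdriver with a green handle, 200 mm long, lying on the counter along its own x.
- mincer_plate: Round steel mincer plate, 82 mm diameter, 12 mm thick, lying on the counter; origin at the centre of its underside.
Not all that is in view belongs to the job. What is meant by the battery is not green or white, and is the larger of those in its own colour.

How it is judged:
By the outcome, as a careful person would: the job done as asked, in the order asked, and still so for the second after the job is handed in, with the robot touching nothing.
It also fails if it takes over 61 s, if anything falls off the work surface, if the arm or the gripper's body presses on something with over 40 N, if the wrist force passes 120 N, or if a joint passes its speed limit or range.

## Working session

There is one attempt and no reset: what is moved stays moved. The work goes in short steps, Python scripts to look and compute and a shell command to move; the robot and the scene stay as the last step left them, time stands still between calls to the robot, and variables do not carry over. Pictures are saved under pics/ and viewed, and the job is handed in when it is done.

```bash
mkdir -p pics; cat > h.py <<'E'
import numpy as np, cv2
from plant import monitor, eyes, ticket
def snap(n,tag):
    s=eyes.snapshot(n); cv2.imwrite(f'pics/{tag}.png',cv2.cvtColor(s['image'],cv2.COLOR_RGB2BGR))
    np.savez(f'pics/{tag}.npz',**{k:np.asarray(s[k]) for k in s}); return s
def load(tag): return dict(np.load(f'pics/{tag}.npz'))
def rays(s,px):
    px=np.atleast_2d(np.float64(px)); K=s['K'];k1=float(s['k1'])
    d=np.c_[(px[:,0]-K[0,2])/K[0,0],(px[:,1]-K[1,2])/K[1,1]]; u=d.copy()
    for _ in range(30): u=d/(1+k1*(u**2).sum(1,keepdims=True))
    T=s['camera_from_world'];R=T[:3,:3]
    return -R.T@T[:3,3], np.c_[u[:,0],-u[:,1],-np.ones(len(u))]@R
def onplane(s,px,z):
    c,d=rays(s,px); t=(z-c[2])/d[:,2]; return c+t[:,None]*d
def cloud(s):
    h,w=s['depth'].shape; v,u=np.mgrid[:h,:w]
    c,d=rays(s,np.c_[u.ravel(),v.ravel()]); return (c+d*s['depth'].ravel()[:,None]).reshape(h,w,3)
def project(s,P):
    T=s['camera_from_world'];q=np.atleast_2d(P)@T[:3,:3].T+T[:3,3]
    u=np.c_[q[:,0]/-q[:,2],-q[:,1]/-q[:,2]];u=u*(1+float(s['k1'])*(u**2).sum(1,keepdims=True))
    return u*[s['K'][0,0],s['K'][1,1]]+s['K'][:2,2]
E
python3 -c "
from h import *
for n in('top','side'):
    s=snap(n,n+'0');print(n,s['K'].tolist(),s['k1'],rays(s,[320,200]))
print(monitor.get_obs())"
```

```text
top [[378.6100337822388, 0.0, 318.19418145664827], [0.0, 378.6100337822388, 202.0221969886795], [0.0, 0.0, 1.0]] -0.03212140996743603 (array([0.33673678, 0.01761863, 1.18982877]), array([[ 0.17182288, -0.01072408, -0.98509551]]))
side [[450.68786696276965, 0.0, 318.7576838043648], [0.0, 450.68786696276965, 197.77044182762353], [0.0, 0.0, 1.0]] 0.021121905883645656 (array([-0.00311742,  0.76385851,  0.79229627]), array([[ 0.44858662, -0.64764598, -0.61591948]]))
{'clock': 0.1, 'joint_pos': array([-5.96387157e+01,  2.05891161e+01,  6.38720049e-01, -1.69595246e-02,
       -7.01364397e+01, -1.65056285e+01]), 'qvel': array([-0.01296513, -0.1140011 ,  0.03237661, -0.00217361, -0.00882188,
        0.02927314]), 'tau': array([-6.90036304e-04, -5.84159982e+01,  2.93753707e+01,  7.01567486e+00,
        1.02240464e-02, -6.05312903e-05]), 'tool_pos': array([ 0.16149409, -0.65494164,  0.22569638]), 'orientation': array([ 96.10290089,  89.91171226, 109.952782  ]), 'force': array([-0.87386435,  0.63981096,  0.40142416]), 'moment': array([-0.01773372, -0.01736685, -0.0416685 ]), 'opening': 0.08776883100684188}
```

View pics/top0.png

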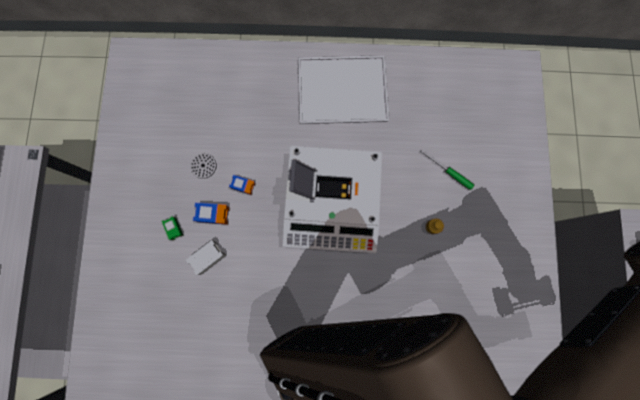

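View pics/side0.png

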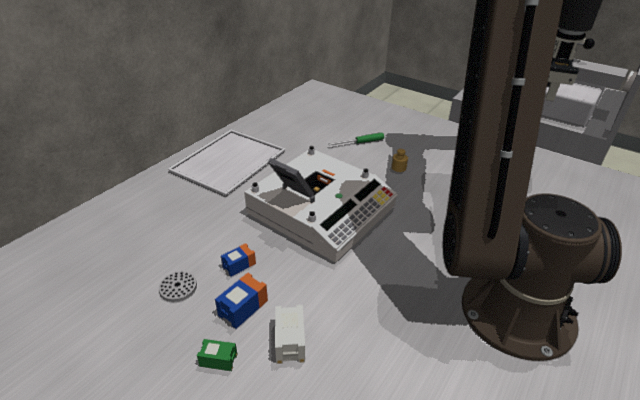

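The top view shows the large blue battery at about (211,212), with its orange end to the right (-y). The scale is at (333,200), its bay at (333,187) and its flap at (302,180). The smaller blue pack at (242,184) and the green and white ones are decoys. Next I measure.

```bash
python3 - <<'E'
from h import *
s=load('top0');P=cloud(s)
def rect(m,z,name):
    v,u=np.nonzero(m); 
    pts=onplane(s,np.c_[u,v],z)[:,:2]; r=cv2.minAreaRect(np.float32(pts*1000)); print(name,len(u),r)
hsv=cv2.cvtColor(s['image'],cv2.COLOR_RGB2HSV)
Z=P[...,2]
print(Z[205:222:4,190:235:4].round(3))
w=np.zeros(Z.shape,bool);w[195:230,188:235]=1
m=w&(Z>.045)&(Z<.065);rect(m,.054,'batt top')
bl=w&(hsv[...,0]>100)&(hsv[...,0]<130)&(hsv[...,1]>120); og=w&(hsv[...,0]>5)&(hsv[...,0]<20)&(hsv[...,1]>150)
for k,mm in(('blue',bl&m),('orange',og&m)):
    v,u=np.nonzero(mm);print(k,onplane(s,np.c_[u,v],.054).mean(0))
    rect(mm,.054,k)
w=np.zeros(Z.shape,bool);w[140:260,275:390]=1
m=w&(abs(Z-.08)<.006);rect(m,.08,'deck')
print('bay floor/walls');
# bay black region
g=s['image'].max(2)
m=w&(g<60);m[:170]=0;m[205:]=0;m[:,:314]=0;m[:,354:]=0
rect(m,.08,'bay dark')
og=w&(hsv[...,0]>5)&(hsv[...,0]<20)&(hsv[...,1]>150);v,u=np.nonzero(og);print('or',onplane(s,np.c_[u,v],.08).round(3)[::6])
big=lambda t,a,b,c,d:cv2.resize(cv2.imread(f'pics/{t}.png')[a:b,c:d],None,fx=6,fy=6,interpolation=2)
cv2.imwrite('pics/c1.png',big('top0',140,240,270,395)); cv2.imwrite('pics/c2.png',big('side0',130,230,230,360)); cv2.imwrite('pics/c3.png',big('top0',165,245,180,265))
E
```

```text
[[ 0.002  0.003  0.049  0.055  0.056  0.056  0.057  0.054  0.059  0.054
  -0.001  0.004]
 [ 0.     0.004  0.054  0.057  0.055  0.056  0.057  0.056  0.054  0.047
   0.003  0.003]
 [ 0.004  0.     0.061  0.056  0.054  0.053  0.056  0.057  0.055  0.034
   0.005  0.003]
 [ 0.003  0.052  0.058  0.056  0.056  0.057  0.054  0.054  0.055  0.032
   0.002  0.004]
 [ 0.005 -0.001  0.03   0.04   0.057  0.056  0.057  0.056  0.056  0.034
   0.003  0.003]]
batt top 553 ((486.69036865234375, 338.7667236328125), (98.45832824707031, 54.225624084472656), 87.56024932861328)
blue [0.48711282 0.35227366 0.054     ]
blue 232 ((487.3997497558594, 353.29736328125), (66.32697296142578, 54.04525375366211), 87.56024932861328)
orange [0.484731   0.30423329 0.054     ]
orange 150 ((484.749267578125, 303.4956970214844), (27.464271545410156, 53.145111083984375), 88.18978881835938)
deck 6089 ((556.1277465820312, -33.599700927734375), (280.4767761230469, 267.90869140625), 87.69230651855469)
bay floor/walls
bay dark 605 ((579.6497192382812, -28.712646484375), (113.07867431640625, 79.1040267944336), 87.53276062011719)
or [[ 0.596 -0.038  0.08 ]
 [ 0.585 -0.101  0.08 ]
 [ 0.579 -0.104  0.08 ]
 [ 0.57  -0.104  0.08 ]
 [ 0.564 -0.101  0.08 ]
 [ 0.555 -0.098  0.08 ]
 [ 0.548 -0.078  0.08 ]
 [ 0.541 -0.06   0.08 ]]
```

View pics/c1.png

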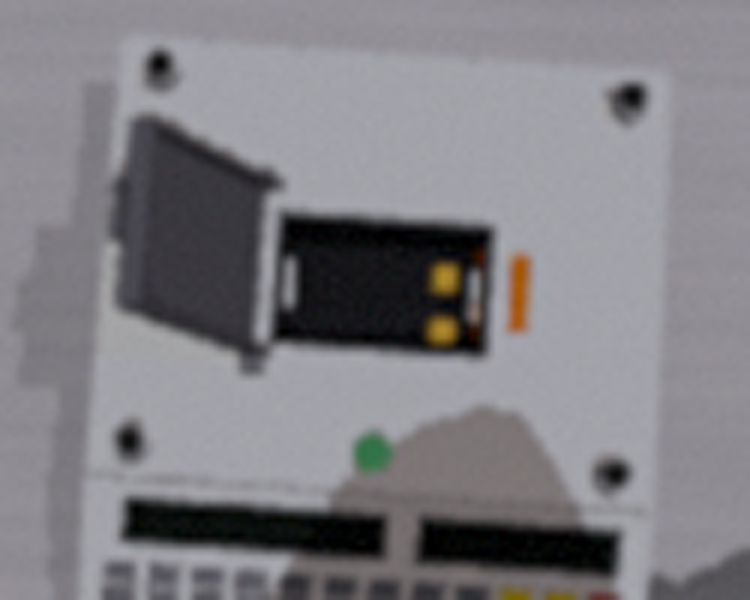

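View pics/c2.png

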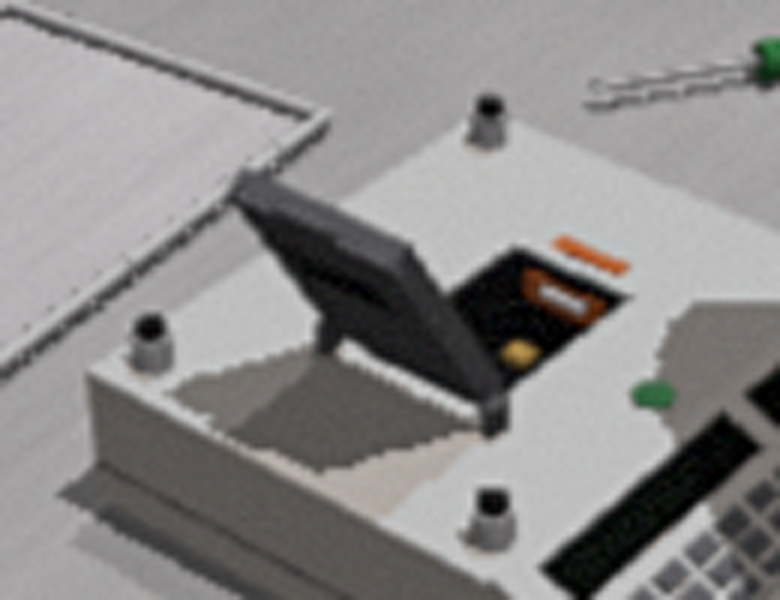

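View pics/c3.png

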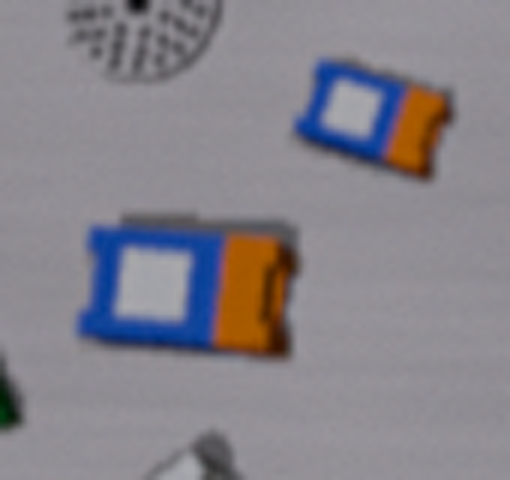

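```bash
python3 - <<'E'
from h import *
from scipy.ndimage import label
s=load('top0');t=load('side0')
def dark(s,guess,r,th=70):
    g=s['image'].max(2).astype(float); out=[]
    for x,y in guess:
        x,y=int(x),int(y);v,u=np.mgrid[y-r:y+r+1,x-r:x+r+1]; w=np.clip(th-g[y-r:y+r+1,x-r:x+r+1],0,None)
        out.append([(w*u).sum()/w.sum(),(w*v).sum()/w.sum()])
    return np.array(out)
pt=dark(s,[(296,151),(375,156),(292,213),(372,218)],4)
ps=dark(t,[(230+148/6,130+327/6),(230+489/6,130+105/6),(230+491/6,130+502/6),0and 0 or (366,171)],4)
print(pt.round(1).tolist(),ps.round(1).tolist())
A=onplane(s,pt,.102);print('top',A.round(4).tolist());B=onplane(t,ps,.102);print('side',B.round(4).tolist())
L=np.array([[130,118],[130,-118],[-60,118],[-60,-118]])/1000
for n,W in(('top',A[:,:2]),('side',B[:,:2])):
    a=L-L.mean(0);b=W-W.mean(0);U,_,V=np.linalg.svd(a.T@b);R=(U@V).T
    yaw=np.degrees(np.arctan2(R[1,0],R[0,0]));o=W.mean(0)-R@L.mean(0)
    print(n,'yaw',yaw,'origin',o,'bay',o+R@[.03,0],'res mm',((R@L.T).T+o-W).round(4).tolist())
# bay corners from top crop
c=np.array([(283,212),(494,228),(487,353),(277,340)])/6+[270,140]-.42
Q=onplane(s,c,.08);print(Q.round(4).tolist(),Q.mean(0))
o=monitor.get_obs()
from scipy.spatial.transform import Rotation as Ro
print(Ro.from_euler('xyz',o['orientation'],degrees=True).as_matrix().round(3))
# battery in side view
hsv=cv2.cvtColor(t['image'],cv2.COLOR_RGB2HSV);P=cloud(t);Z=P[...,2]
m=np.zeros(Z.shape,bool);m[265:335,205:275]=1;m&=(abs(Z-.054)<.008)&(hsv[...,1]>0)
v,u=np.nonzero(m);print('side batt',cv2.minAreaRect(np.float32(onplane(t,np.c_[u,v],.054)[:,:2]*1000)),np.median(Z[m]))
cv2.imwrite('pics/c4.png',cv2.resize(cv2.imread('pics/side0.png')[230:370,150:320],None,fx=4,fy=4,interpolation=2))
E
```

```text
[[296.1, 150.3], [374.8, 155.7], [291.0, 213.0], [372.0, 218.6]] [[254.6, 184.4], [311.1, 147.7], [311.6, 213.5], [365.4, 170.4]]
top [[0.6749, 0.0811, 0.102], [0.6654, -0.1541, 0.102], [0.4859, 0.0887, 0.102], [0.4763, -0.1463, 0.102]]
side [[0.6741, 0.0851, 0.102], [0.664, -0.1488, 0.102], [0.4855, 0.0927, 0.102], [0.4758, -0.1421, 0.102]]
top yaw -2.3306174331941736 origin [ 0.540637   -0.03123181] bay [ 0.57061218 -0.03245178] res mm [[0.0004, 0.0003], [0.0004, -0.0003], [-0.0004, 0.0004], [-0.0004, -0.0004]]
side yaw -2.3244073724747825 origin [ 0.53989059 -0.02684422] bay [ 0.56986591 -0.02806094] res mm [[0.0004, 0.0007], [0.001, -0.0012], [-0.0008, 0.0008], [-0.0006, -0.0002]]
[[0.6066, 0.0174, 0.08], [0.6016, -0.0887, 0.08], [0.5378, -0.086, 0.08], [0.5413, 0.0185, 0.08]] [ 0.57183307 -0.03468875  0.08      ]
[[-0.001 -0.239  0.971]
 [ 0.001  0.971  0.239]
 [-1.     0.002 -0.   ]]
side batt ((486.97503662109375, 342.50567626953125), (100.8381118774414, 62.52142333984375), 88.095458984375) 0.054234681860544365<stdin>:11: SyntaxWarning: invalid decimal literal
```

View pics/c4.png

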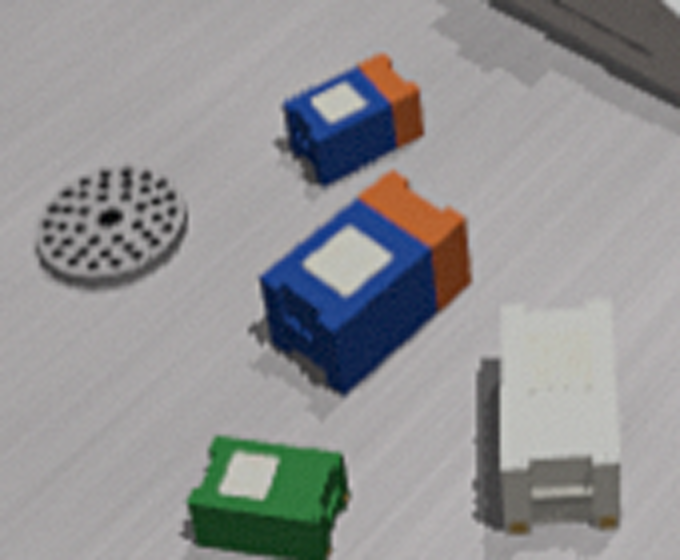

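```bash
python3 - <<'E'
import numpy as np
a=np.radians(np.linspace(-76.1,34.9,25)); r=np.interp(np.arange(25),[0,6,18,24],[.674,.55,.53,.594])
p=np.c_[r*np.cos(a),r*np.sin(a)];print((np.diff(p,axis=0)/.06).round(2).tolist())
E
```

```text
[[0.76, 0.58], [0.69, 0.63], [0.61, 0.67], [0.53, 0.7], [0.45, 0.73], [0.36, 0.74], [0.51, 0.53], [0.47, 0.57], [0.42, 0.6], [0.37, 0.63], [0.31, 0.66], [0.26, 0.68], [0.2, 0.7], [0.14, 0.71], [0.09, 0.72], [0.03, 0.72], [-0.03, 0.72], [-0.09, 0.71], [0.06, 0.74], [-0.01, 0.76], [-0.07, 0.77], [-0.14, 0.77], [-0.21, 0.77], [-0.28, 0.76]]
```

```bash
python3 -m crank '[{"linear":[0.2,0.2,0.6],"rot":[0,0,0],"hand":0.82},{"linear":[0.56,0.38,0.6],"rot":[0,0,0.6],"hand":0.82},{"linear":[0.69,0.63,0.3],"rot":[0,0,0.6],"hand":0.82},{"linear":[0.61,0.67,0.2],"rot":[0,0,0.6],"hand":0.82},{"linear":[0.53,0.7,0.1],"rot":[0,0,0.6],"hand":0.82},{"linear":[0.45,0.73,0],"rot":[0,0,0.6],"hand":0.82},{"linear":[0.36,0.74,0],"rot":[0,0,0.6],"hand":0.82},{"linear":[0.51,0.53,0],"rot":[0,0,0.6],"hand":0.82},{"linear":[0.47,0.57,0],"rot":[0,0,0.6],"hand":0.82},{"linear":[0.42,0.6,0],"rot":[0,0,0.6],"hand":0.82},{"linear":[0.37,0.63,0],"rot":[0,0,0.6],"hand":0.82},{"linear":[0.31,0.66,0],"rot":[0,0,0.6],"hand":0.82},{"linear":[0.26,0.68,0],"rot":[0,0,0.6],"hand":0.82}]'
```

```text
clock: 1.72
tool_pos: [0.5116, -0.1756, 0.33]
orientation: [101.3, 89.3, 152.0]
force: [0.4, -0.2, 0.8]
opening: 0.0719
```

```bash
python3 -m crank '[{"linear":[0.1,0.7,0],"rot":[0,0,0.6],"hand":0.82},{"linear":[0.1,0.7,0],"rot":[0,0,0.6],"hand":0.82},{"linear":[0,0.75,0],"rot":[0,0,0.6],"hand":0.82},{"linear":[0,0.75,0],"rot":[0,0,0.6],"hand":0.82},{"linear":[0,0.75,0],"rot":[0,0,0.6],"hand":0.82},{"linear":[-0.1,0.75,0],"rot":[0,0,0.6],"hand":0.82},{"linear":[-0.1,0.75,0],"rot":[0,0,0.6],"hand":0.82},{"linear":[-0.1,0.75,0],"rot":[0,0,0.6],"hand":0.82},{"linear":[-0.1,0.75,0],"rot":[0,0,0.6],"hand":0.82},{"linear":[-0.1,0.75,0],"rot":[0,0,0.6],"hand":0.82},{"linear":[-0.1,0.75,0],"rot":[0,0,0.6],"hand":0.82},{"linear":[0,0.4,0],"rot":[0,0,0.6],"hand":0.82}]'
cat >> h.py <<'E'
from scipy.spatial.transform import Rotation as Ro
def st(target=None,yawt=177.6):
    o=monitor.get_obs();R=Ro.from_euler('xyz',o['orientation'],degrees=True)
    M=R.as_matrix();print('t',o['clock'],'p',o['tool_pos'].round(4),'tool y yaw',np.degrees(np.arctan2(M[1,1],M[0,1])).round(2),'F',o['force'].round(1),'op',o['opening'].round(4))
    c,s_=np.cos(np.radians(yawt)),np.sin(np.radians(yawt))
    D=np.c_[[0,0,-1],[c,s_,0],np.cross([0,0,-1],[c,s_,0])]
    print('rot units',(np.degrees((Ro.from_matrix(D)*R.inv()).as_rotvec())/5).round(2))
    if target is not None: print('lin units',((np.array(target)-o['tool_pos'])/.06).round(3))
E
python3 -c "
from h import *
st([.4867,.339,.037])"
```

```text
clock: 3.22
tool_pos: [0.4829, 0.3554, 0.3253]
orientation: [110.8, 88.8, -161.1]
force: [0.7, -0.8, -0.1]
opening: 0.0716Traceback (most recent call last):
  File "<string>", line 3, in <module>
    st([.4867,.339,.037])
    ~~^^^^^^^^^^^^^^^^^^^
  File "h.py", line 25, in st
    M=R.as_matrix();print('t',o['clock'],'p',o['tool_pos'].round(4),'tool y yaw',np.degrees(np.arctan2(M[1,1],M[0,1])).round(2),'F',o['force'].round(1),'op',o['opening'].round(4))
                                                                                                                                                             ^^^^^^^^^^^^^^^^^^
AttributeError: 'float' object has no attribute 'round'
```

```bash
sed -i "s/o\['opening'\].round(4)/round(float(o['opening']),4)/" h.py
python3 -c "
from h import *
st([.4867,.340,.037])"
```

```text
t 3.225 p [0.4829 0.3554 0.3253] tool y yaw 178.05 F [ 0.7 -0.8 -0.1] op 0.0716
rot units [ 0.07 -0.22 -0.09]
lin units [ 0.064 -0.257 -4.805]
```

```bash
python3 -m crank '[{"linear":[0.06,-0.26,-0.6],"rot":[0.07,-0.22,-0.09],"hand":0.82},{"linear":[0,0,-0.9],"rot":[0,0,0],"hand":0.82},{"linear":[0,0,-0.9],"rot":[0,0,0],"hand":0.82},{"linear":[0,0,-0.8],"rot":[0,0,0],"hand":0.82},{"linear":[0,0,-0.3],"rot":[0,0,0],"hand":0.82},{"linear":[0,0,0],"rot":[0,0,0],"hand":0.82}]'
python3 -c "
from h import *
st([.4867,.340,.037])
snap('top','top1');snap('side','side1')
for n,a,b in(('top1',(150,290),(130,300)),('side1',(190,360),(150,340))): cv2.imwrite('pics/c'+n+'.png',cv2.resize(cv2.imread('pics/'+n+'.png')[a[0]:a[1],b[0]:b[1]],None,fx=3.5,fy=3.5,interpolation=2))"
```

```text
clock: 3.98
tool_pos: [0.4864, 0.339, 0.1083]
orientation: [175.0, 89.9, -97.1]
force: [0.8, 1.5, 0.2]
opening: 0.0716
t 3.975 p [0.4864 0.339  0.1083] tool y yaw 177.91 F [0.8 1.5 0.2] op 0.0716
rot units [ 0.02 -0.   -0.06]
lin units [ 0.004  0.017 -1.188]
```

View pics/cside1.png

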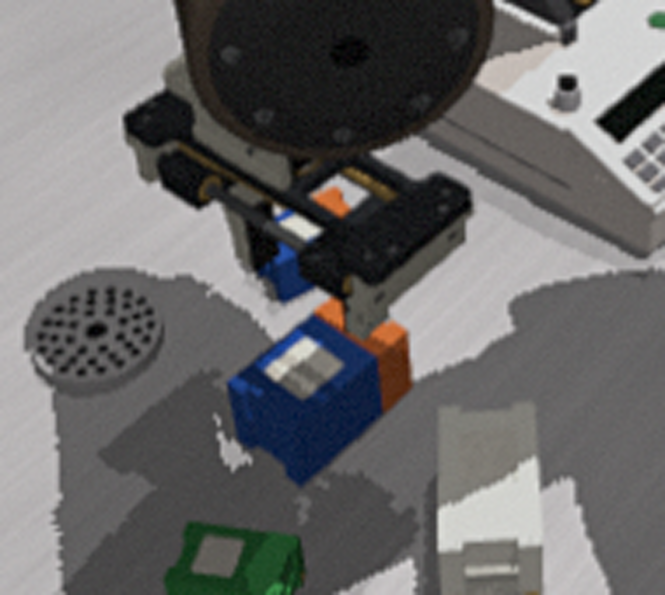

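View pics/ctop1.png

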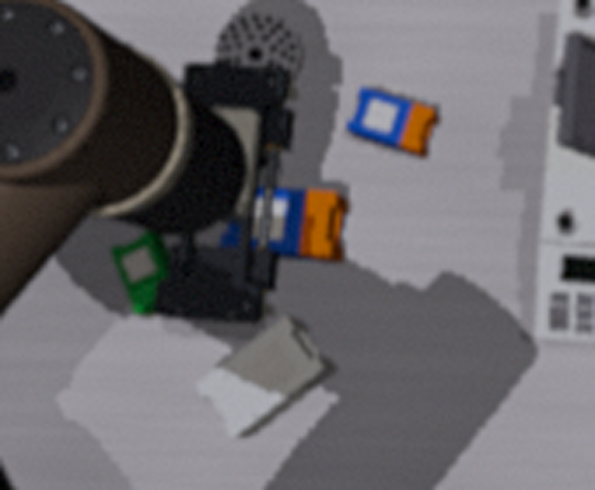

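The views agree: the fingers straddle the battery (side crop ~(360,310) near finger, in front of the battery's long side). Now I descend and grip.

```bash
python3 -m crank '[{"linear":[0,0.01,-0.5],"rot":[0,0,-0.06],"hand":0.82},{"linear":[0,0,-0.45],"rot":[0,0,0],"hand":0.82},{"linear":[0,0,-0.18],"rot":[0,0,0],"hand":0.82},{"linear":[0,0,0],"rot":[0,0,0],"hand":0.82}]'
python3 -c "
from h import *
st([.4867,.340,.038])"
```

```text
clock: 4.58
tool_pos: [0.4908, 0.344, 0.0477]
orientation: [-44.8, 89.2, 42.9]
force: [0.3, 1.0, 0.2]
opening: 0.0718
t 4.575 p [0.4908 0.344  0.0477] tool y yaw 177.68 F [0.3 1.  0.2] op 0.0718
rot units [-0.1   0.11 -0.02]
lin units [-0.069 -0.067 -0.161]
```

```bash
python3 -m crank '[{"linear":[-0.07,-0.07,-0.16],"rot":[-0.1,0.11,0],"hand":0.82},{"linear":[0,0,0],"rot":[0,0,0],"hand":0.82}]'
python3 -c "
from h import *
st([.4867,.340,.038])"
```

```text
clock: 4.82
tool_pos: [0.4872, 0.3405, 0.0396]
orientation: [-33.1, 89.9, 54.6]
force: [0.5, 0.6, 0.2]
opening: 0.0719
t 4.825 p [0.4872 0.3405 0.0396] tool y yaw 177.69 F [0.5 0.6 0.2] op 0.0719
rot units [-0.02  0.02 -0.02]
lin units [-0.008 -0.008 -0.026]
```

```bash
python3 -m crank '[{"linear":[0,0,-0.02],"rot":[0,0,0],"hand":0},{"linear":[0,0,0],"rot":[0,0,0],"hand":0},{"linear":[0,0,0],"rot":[0,0,0],"hand":0},{"linear":[0,0,0],"rot":[0,0,0],"hand":0}]'
python3 -c "
from h import *
st([.4867,.340,.038])"
```

```text
clock: 5.32
tool_pos: [0.4876, 0.341, 0.0393]
orientation: [-35.7, 89.8, 52.0]
force: [0.6, 0.2, -1.8]
opening: 0.0557
t 5.325 p [0.4876 0.341  0.0393] tool y yaw 177.71 F [ 0.6  0.2 -1.8] op 0.0557
rot units [-0.04  0.03 -0.02]
lin units [-0.015 -0.017 -0.022]
```

```bash
python3 -m crank '[{"linear":[0,0,0.2],"rot":[0,0,0],"hand":0},{"linear":[0,0,0.4],"rot":[0,0,0],"hand":0},{"linear":[0,0,0.6],"rot":[0,0,0],"hand":0},{"linear":[0,0,0.8],"rot":[0,0,0],"hand":0},{"linear":[0,0,0.8],"rot":[0,0,0],"hand":0},{"linear":[0,0,0.8],"rot":[0,0,0],"hand":0},{"linear":[0,0,0.5],"rot":[0,0,0],"hand":0},{"linear":[0,0,0],"rot":[0,0,0],"hand":0}]'
python3 -c "
from h import *
st([.571,-.030,.30])"
```

```text
clock: 6.32
tool_pos: [0.4845, 0.3374, 0.2964]
orientation: [1.2, 89.9, 88.9]
force: [0.2, 0.3, -3.3]
opening: 0.0553
t 6.325 p [0.4845 0.3374 0.2964] tool y yaw 177.66 F [ 0.2  0.3 -3.3] op 0.0553
rot units [-0.02  0.   -0.01]
lin units [ 1.442 -6.123  0.06 ]
```

```bash
python3 -m crank '[{"linear":[0.1,-0.3,0.05],"rot":[0,0,0],"hand":0},{"linear":[0.14,-0.6,0],"rot":[0,0,0],"hand":0},{"linear":[0.16,-0.7,0],"rot":[0,0,0],"hand":0},{"linear":[0.16,-0.7,0],"rot":[0,0,0],"hand":0},{"linear":[0.16,-0.7,0],"rot":[0,0,0],"hand":0},{"linear":[0.16,-0.7,0],"rot":[0,0,0],"hand":0},{"linear":[0.16,-0.7,0],"rot":[0,0,0],"hand":0},{"linear":[0.16,-0.7,0],"rot":[0,0,0],"hand":0},{"linear":[0.14,-0.6,0],"rot":[0,0,0],"hand":0},{"linear":[0.1,-0.4,0],"rot":[0,0,0],"hand":0},{"linear":[0,0,0],"rot":[0,0,0],"hand":0}]'
python3 -c "
from h import *
st([.571,-.030,.17])"
```

```text
clock: 7.7
tool_pos: [0.5629, -0.0502, 0.2851]
orientation: [110.5, 88.6, -161.9]
force: [0.5, 1.2, -3.8]
opening: 0.0561
t 7.7 p [ 0.5629 -0.0502  0.2851] tool y yaw 177.51 F [ 0.5  1.2 -3.8] op 0.0561
rot units [ 0.09 -0.27  0.02]
lin units [ 0.135  0.337 -1.918]
```

```bash
python3 -m crank '[{"linear":[0.13,0.34,0],"rot":[0.09,-0.27,0],"hand":0},{"linear":[0,0,-0.4],"rot":[0,0,0],"hand":0},{"linear":[0,0,-0.6],"rot":[0,0,0],"hand":0},{"linear":[0,0,-0.5],"rot":[0,0,0],"hand":0},{"linear":[0,0,-0.2],"rot":[0,0,0],"hand":0},{"linear":[0,0,0],"rot":[0,0,0],"hand":0}]'
python3 -c "
from h import *
st([.571,-.030,.17],177.67)"
```

```text
clock: 8.45
tool_pos: [0.5694, -0.0243, 0.1787]
orientation: [-22.0, 89.9, 65.7]
force: [-0.2, 0.3, -1.8]
opening: 0.0559
t 8.45 p [ 0.5694 -0.0243  0.1787] tool y yaw 177.69 F [-0.2  0.3 -1.8] op 0.0559
rot units [-0.02  0.01 -0.  ]
lin units [ 0.027 -0.095 -0.145]
```

```bash
python3 -m crank '[{"linear":[0.03,-0.1,-0.15],"rot":[0,0,0],"hand":0},{"linear":[0,0,0],"rot":[0,0,0],"hand":0}]'
python3 -c "
from h import *
st([.571,-.030,.17],177.67)
snap('top','top2');snap('side','side2');st()
for n,a,b in(('top2',(130,250),(260,410)),('side2',(100,250),(220,400))): cv2.imwrite('pics/c'+n+'.png',cv2.resize(cv2.imread('pics/'+n+'.png')[a[0]:a[1],b[0]:b[1]],None,fx=4,fy=4,interpolation=2))"
```

```text
clock: 8.7
tool_pos: [0.5724, -0.03, 0.171]
orientation: [-55.2, 89.7, 32.6]
force: [-0.8, -0.4, -2.7]
opening: 0.0557
t 8.7 p [ 0.5724 -0.03    0.171 ] tool y yaw 177.74 F [-0.8 -0.4 -2.7] op 0.0557
rot units [-0.03  0.04 -0.01]
lin units [-0.024 -0.    -0.017]
t 8.8 p [ 0.573  -0.0298  0.1719] tool y yaw 177.75 F [ 0.4  0.3 -3.2] op 0.0556
rot units [-0.03  0.06 -0.03]
```

View pics/cside2.png

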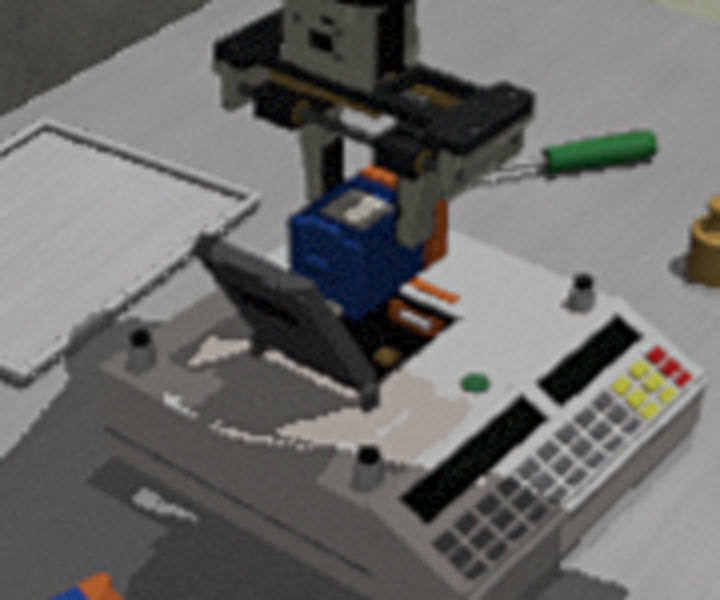

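View pics/ctop2.png

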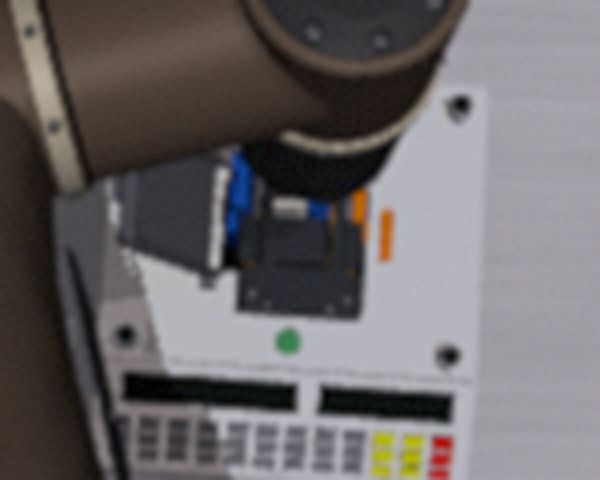

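The battery is held upright over the bay with its orange end toward the orange mark, and the flap edge is clear of it. I'm zooming in to measure the battery relative to the bay.

```bash
python3 - <<'E'
from h import *
for n,a,b in(('top2',(160,205),(310,360)),('side2',(135,190),(285,340))): cv2.imwrite('pics/d'+n+'.png',cv2.resize(cv2.imread('pics/'+n+'.png')[a[0]:a[1],b[0]:b[1]],None,fx=12,fy=12,interpolation=0))
E
```

```text
(no output)
```

View pics/dside2.png

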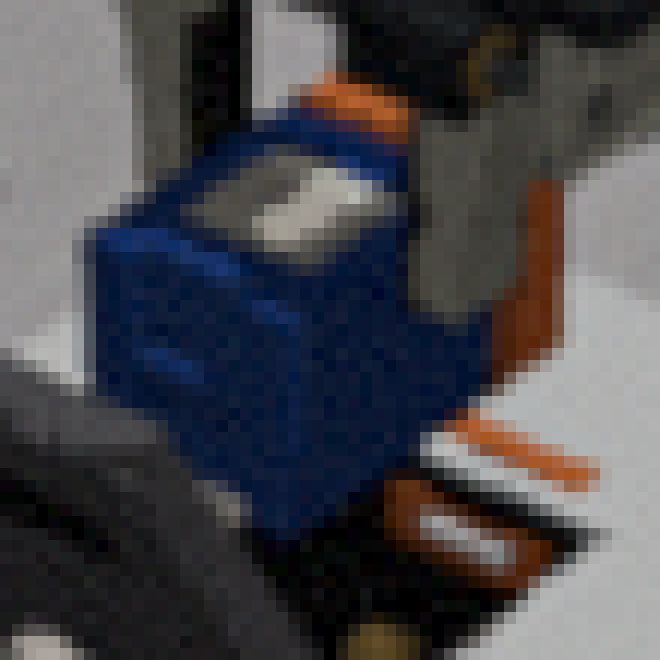

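View pics/dtop2.png

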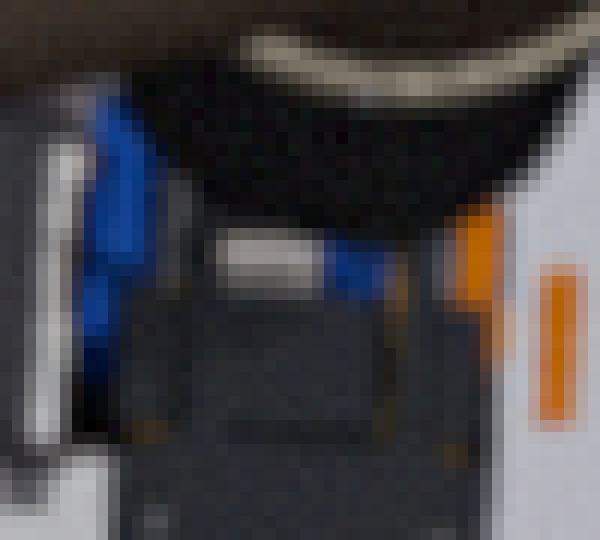

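```bash
python3 - <<'E'
from h import *
s=load('side2');t=load('top2')
f=lambda a:np.array(a)/12-.5+[285,135]
zt=.1866;zb=zt-.054
A=onplane(s,f([(95,232),(295,318),(562,185)]),zt);B=onplane(s,f([(285,540),(562,342)]),zb)
print('topcorners',A.round(4).tolist());print('bot',B.round(4).tolist())
print('centre side: top',((A[0]+A[2])/2).round(4),'len',np.linalg.norm(A[1]-A[2]),'wid',np.linalg.norm(A[0]-A[1]))
g=lambda a:np.array(a)/12-.5+[310,160]
print('top: plain/or edges',onplane(t,g([(88,120),(510,240)]),zt).round(4).tolist(), 'inner groove', onplane(t,g([(80,310),(505,340)]),zt-.0).round(4).tolist())
E
```

```text
topcorners [[0.6025, 0.0148, 0.1866], [0.5495, 0.0162, 0.1866], [0.5346, -0.059, 0.1866]]
bot [[0.5498, 0.0193, 0.1326], [0.5455, -0.0779, 0.1326]]
centre side: top [ 0.5685 -0.0221  0.1866] len 0.07665810250219503 wid 0.053047385121433775
top: plain/or edges [[0.5959, 0.0176, 0.1866], [0.5708, -0.0788, 0.1866]] inner groove [[0.5517, 0.0181, 0.1866], [0.5477, -0.0779, 0.1866]]
```

```bash
python3 -m crank '[{"linear":[-0.02,0,-0.3],"rot":[-0.03,0.06,-0.02],"hand":0},{"linear":[0,0,-0.3],"rot":[0,0,0],"hand":0},{"linear":[0,0,-0.15],"rot":[0,0,0],"hand":0},{"linear":[0,0,0],"rot":[0,0,0],"hand":0}]'
python3 -c "
from h import *
st([.571,-.030,.125],177.67)"
```

```text
clock: 9.3
tool_pos: [0.5715, -0.03, 0.1243]
orientation: [-68.1, 90.0, 19.5]
force: [-0.2, -0.0, -3.4]
opening: 0.0555
t 9.3 p [ 0.5715 -0.03    0.1243] tool y yaw 177.59 F [-0.2 -0.  -3.4] op 0.0555
rot units [-0.    0.    0.02]
lin units [-0.009 -0.     0.012]
```

```bash
python3 -c "
from h import *
snap('top','top3');snap('side','side3')
for n,a,b in(('top3',(160,205),(310,360)),('side3',(140,200),(280,345))): cv2.imwrite('pics/d'+n+'.png',cv2.resize(cv2.imread('pics/'+n+'.png')[a[0]:a[1],b[0]:b[1]],None,fx=10,fy=10,interpolation=2))"
```

```text
(no output)
```

View pics/dside3.png

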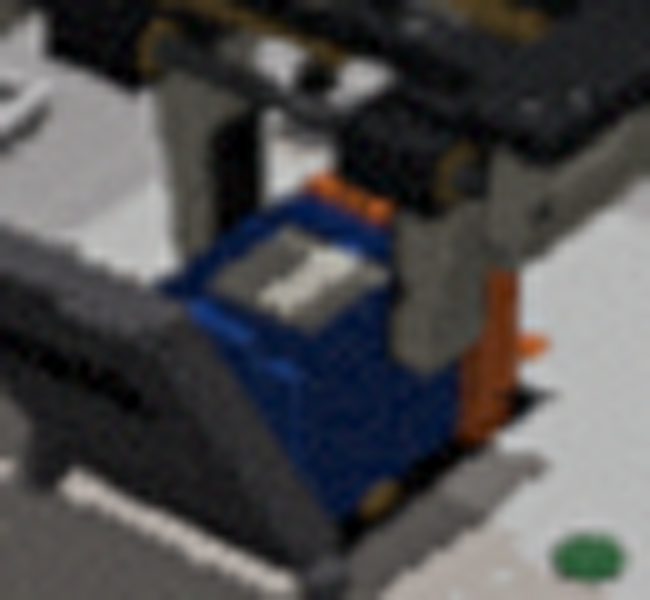

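View pics/dtop3.png

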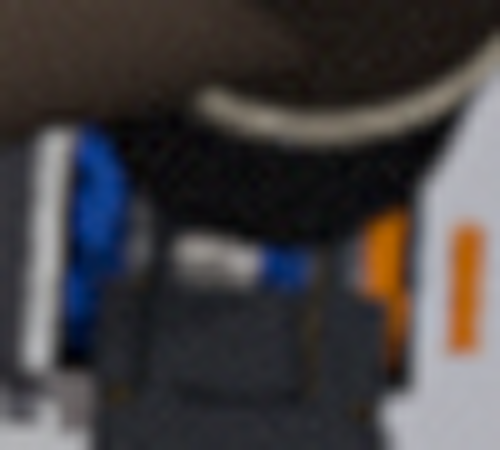

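```bash
python3 - <<'E'
from h import *
s=load('side3');t=load('top3')
f=lambda a:np.array(a)/10-.5+[280,140]
zb=.085;zt=.139
print('rim',onplane(s,f([(552,393),(340,548)]),.08).round(4).tolist());print('batt bot edge',onplane(s,f([(515,408),(470,440),(400,487)]),zb).round(4).tolist())
print('batt or top corner',onplane(s,f([(518,270)]),zt).round(4).tolist(),'plain -x top corner',onplane(s,f([(300,372)]),zt).round(4))
g=lambda a:np.array(a)/10-.5+[310,160]
print('TOP batt edges',onplane(t,g([(68,190),(410,235)]),zt).round(4).tolist(),'rim',onplane(t,g([(62,365),(415,390)]),.08).round(4).tolist())
b=np.array([.5706,-.0325]);c,q=np.cos(np.radians(-2.33)),np.sin(np.radians(-2.33));R=np.array([[c,-q],[q,c]])
for n,im,bb in(('top3',t,b),('side3',s,[.5699,-.0281])):
    I=cv2.imread('pics/%s.png'%n)
    # expected rim in each camera's own frame + centred battery outline (top at zt)
    I=cv2.resize(I,None,fx=8,fy=8,interpolation=2)
    for hx,hy,z,col in((.0342,.0542,.08,(0,255,0)),(.028,.048,zb,(0,255,255)),(.028,.048,zt,(255,255,255))):
        P=np.array([(hx,hy),(hx,-hy),(-hx,-hy),(-hx,hy)])@R.T+bb
        p=project(im,np.c_[P,[z]*4]);cv2.polylines(I,[np.int32((p+.5)*8)],True,col,1)
    r0,r1,c0,c1=(150,215,305,365) if n=='top3' else (140,205,280,345)
    cv2.imwrite('pics/e%s.png'%n,I[r0*8:r1*8,c0*8:c1*8])
E
```

```text
rim [[0.5378, -0.0857, 0.08], [0.5433, 0.0053, 0.08]]
batt bot edge [[0.5381, -0.068, 0.085], [0.5395, -0.0486, 0.085], [0.5423, -0.0203, 0.085]]
batt or top corner [[0.5309, -0.056, 0.139]] plain -x top corner [[0.5491 0.0149 0.139 ]]
TOP batt edges [[0.5818, 0.0184, 0.139], [0.5716, -0.0792, 0.139]] rim [[0.542, 0.0187, 0.08], [0.5376, -0.0867, 0.08]]
```

View pics/eside3.png

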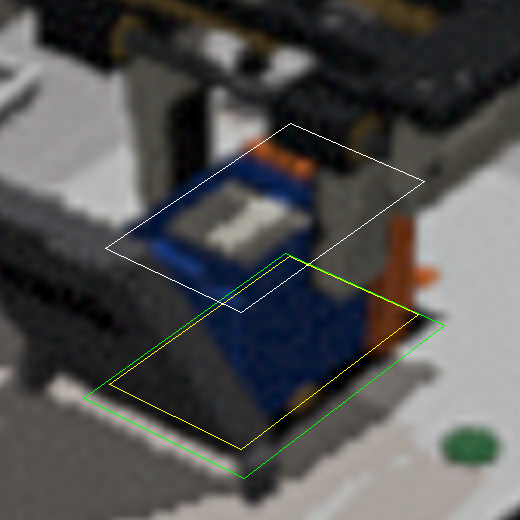

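View pics/etop3.png

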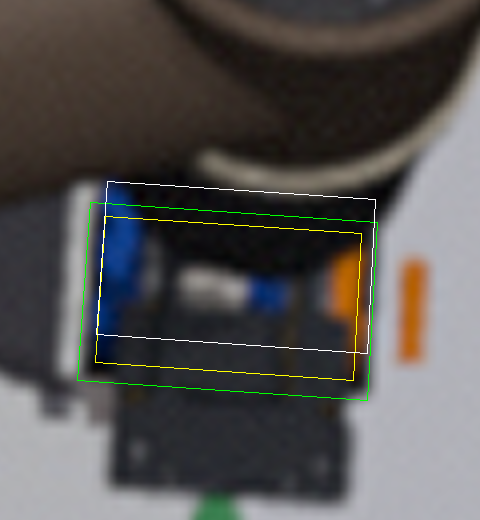

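Both views show the battery within about 3 mm of bay centre, inside the 5 mm lead-in. I lower in small steps and watch the forces.

```bash
python3 -m crank '[{"linear":[0,0,-0.1],"rot":[0,0,0],"hand":0},{"linear":[0,0,-0.06],"rot":[0,0,0],"hand":0},{"linear":[0,0,0],"rot":[0,0,0],"hand":0}]'
python3 -c "
from h import *
st([.571,-.030,.0855],177.67);print(monitor.get_obs()['moment'])"
```

```text
clock: 9.78
tool_pos: [0.5729, -0.0297, 0.1162]
orientation: [-76.7, 89.8, 10.9]
force: [0.2, 0.3, -2.5]
opening: 0.0556
t 9.775 p [ 0.5729 -0.0297  0.1162] tool y yaw 177.61 F [ 0.2  0.3 -2.5] op 0.0556
rot units [-0.01  0.04  0.01]
lin units [-0.031 -0.005 -0.511]
[ 0.08552643  0.12149305 -0.05263206]
```

```bash
python3 -m crank '[{"linear":[0,0,-0.05],"rot":[0,0.02,0],"hand":0},{"linear":[0,0,-0.04],"rot":[0,0,0],"hand":0},{"linear":[0,0,0],"rot":[0,0,0],"hand":0}]'
python3 -c "
from h import *
st([.571,-.030,.0855],177.67);print(monitor.get_obs()['moment'])"
```

```text
clock: 10.15
tool_pos: [0.5733, -0.0299, 0.1154]
orientation: [-88.0, 89.7, -0.3]
force: [-0.0, 0.4, -2.8]
opening: 0.0556
t 10.15 p [ 0.5733 -0.0299  0.1154] tool y yaw 177.72 F [-0.   0.4 -2.8] op 0.0556
rot units [ 0.    0.05 -0.01]
lin units [-0.038 -0.002 -0.498]
[0.03638466 0.27969732 0.03723833]
```

```bash
python3 -m crank '[{"linear":[-0.04,0,-0.15],"rot":[0,0.06,0],"hand":0},{"linear":[0,0,-0.1],"rot":[0,0,0],"hand":0}]'
python3 -c "
from h import *
st([.571,-.030,.0855],177.67);print(monitor.get_obs()['moment'])"
```

```text
clock: 10.4
tool_pos: [0.5693, -0.031, 0.1078]
orientation: [155.5, 89.8, -116.7]
force: [-25.3, 8.3, 44.6]
opening: 0.0567
t 10.4 p [ 0.5693 -0.031   0.1078] tool y yaw 177.86 F [-25.3   8.3  44.6] op 0.0567
rot units [ 0.03 -0.02 -0.04]
lin units [ 0.029  0.017 -0.371]
[ 2.94724884  9.22564017 -0.07508273]
```

```bash
python3 -m crank '[{"linear":[0,0,0.2],"rot":[0,0,0],"hand":0},{"linear":[0,0,0.15],"rot":[0,0,0],"hand":0},{"linear":[0,0,0],"rot":[0,0,0],"hand":0}]'
python3 -c "
from h import *
st([.568,-.028,.0855],177.67);print(monitor.get_obs()['moment'])
snap('top','top4');snap('side','side4')
for n,a,b in(('top4',(160,205),(310,360)),('side4',(140,200),(280,345))): cv2.imwrite('pics/d'+n+'.png',cv2.resize(cv2.imread('pics/'+n+'.png')[a[0]:a[1],b[0]:b[1]],None,fx=10,fy=10,interpolation=2))"
```

```text
clock: 10.78
tool_pos: [0.5697, -0.0309, 0.1302]
orientation: [-167.9, 89.9, -80.0]
force: [-0.2, 0.2, -3.7]
opening: 0.0569
t 10.775 p [ 0.5697 -0.0309  0.1302] tool y yaw 177.87 F [-0.2  0.2 -3.7] op 0.0569
rot units [ 0.03  0.   -0.04]
lin units [-0.028  0.048 -0.745]
[0.01575923 0.13925009 0.0161654 ]
```

View pics/dside4.png

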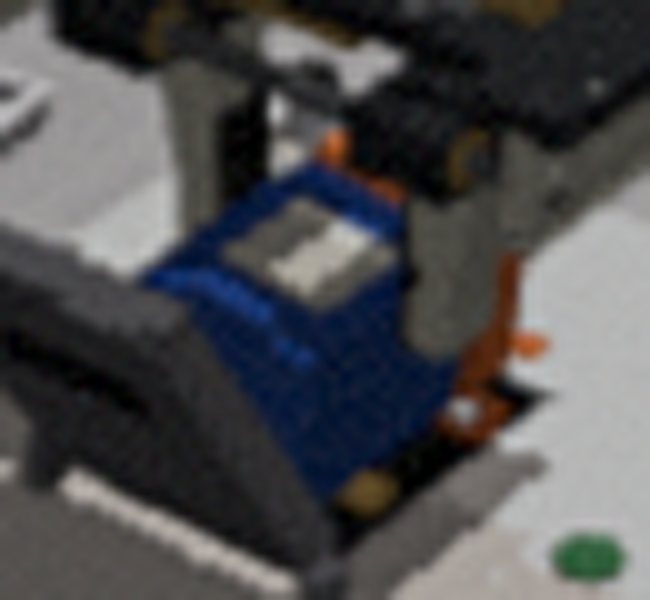

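View pics/dtop4.png

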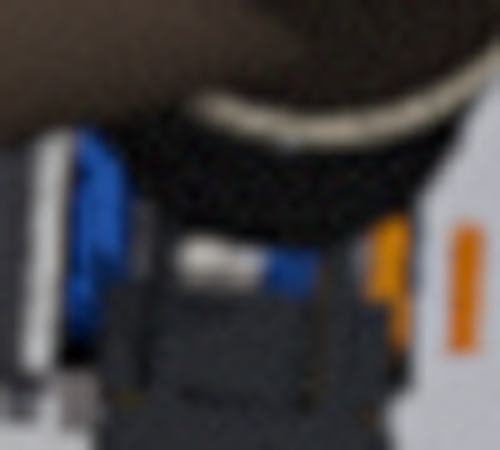

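```bash
python3 - <<'E'
from h import *
for tag in('side3','side4','side2'):
    s=load(tag);P=cloud(s);hsv=cv2.cvtColor(s['image'],cv2.COLOR_RGB2HSV)
    bl=(hsv[...,0]>100)&(hsv[...,0]<130)&(hsv[...,1]>120)
    w=np.zeros(bl.shape,bool);w[145:195,288:330]=1
    zt={'side3':.139,'side4':.145,'side2':.1866}[tag]
    m=w&(abs(P[...,2]-zt)<.012)&(P[...,0]>.548)&(P[...,0]<.6)&(P[...,1]<.014)&(P[...,1]>-.06)
    q=P[m]
    for _ in range(6):
        A=np.c_[q[:,0]-.571,q[:,1]+.03,np.ones(len(q))];c=np.linalg.lstsq(A,q[:,2],rcond=None)[0];r=q[:,2]-A@c;q=q[abs(r)<max(2*r.std(),.002)]
    print(tag,len(q),'slopes deg',np.degrees(c[:2]).round(2),'z',c[2].round(4),r.std())
    side=w&bl&(P[...,2]<zt-.008)&(P[...,0]<.562)&(P[...,2]>.09)
    q=P[side]
    if len(q)>20:
        for _ in range(6):
            A=np.c_[q[:,1]+.03,q[:,2]-zt,np.ones(len(q))];c=np.linalg.lstsq(A,q[:,0],rcond=None)[0];r=q[:,0]-A@c;q=q[abs(r)<max(2*r.std(),.002)]
        print('  -x face: yaw',np.degrees(c[0]),'tilt about y',np.degrees(c[1]),'x at top',c[2],len(q))
E
```

```text
side3 241 slopes deg [ 0.34 -0.12] z 0.1396 0.0009380854332886673
  -x face: yaw 2.2226321296402425 tilt about y 0.40207949605069054 x at top 0.5465474076218362 147
side4 255 slopes deg [ 5.43 -0.07] z 0.1481 0.0010136779085222903
  -x face: yaw 1.3095791435704267 tilt about y -5.704172111854221 x at top 0.5435058969882446 147
side2 238 slopes deg [ 0.29 -0.01] z 0.1867 0.0009501415820294907
  -x face: yaw 3.0026673375015016 tilt about y -0.48269570225137554 x at top 0.5472718278271769 194
```

The depth fit shows the battery tilted about 5.4° in the jaws from touching the +x lead-in, because my placing was about 4.5 mm too far in +x. I'll take it back to the free spot, level it, regrip squarely and retry with the x offset corrected.

```bash
python3 -m crank '[{"linear":[0,0,0.4],"rot":[0,0,0],"hand":0},{"linear":[0,0,0.8],"rot":[0,0.3,0],"hand":0},{"linear":[0,0,0.8],"rot":[0,0.4,0],"hand":0},{"linear":[0,0,0.8],"rot":[0,0.4,0],"hand":0},{"linear":[0,0,0.3],"rot":[0,0,0],"hand":0},{"linear":[-0.1,0.3,0],"rot":[0,0,0],"hand":0},{"linear":[-0.14,0.6,0],"rot":[0,0,0],"hand":0},{"linear":[-0.16,0.7,0],"rot":[0,0,0],"hand":0},{"linear":[-0.16,0.7,0],"rot":[0,0,0],"hand":0},{"linear":[-0.16,0.7,0],"rot":[0,0,0],"hand":0},{"linear":[-0.16,0.7,0],"rot":[0,0,0],"hand":0},{"linear":[-0.16,0.7,0],"rot":[0,0,0],"hand":0},{"linear":[-0.16,0.7,0],"rot":[0,0,0],"hand":0},{"linear":[-0.14,0.6,0],"rot":[0,0,0],"hand":0},{"linear":[-0.1,0.3,0],"rot":[0,0,0],"hand":0},{"linear":[0,0,0],"rot":[0,0,0],"hand":0}]'
python3 -c "
from h import *
st([.487,.341,.06],177.67)"
```

```text
clock: 12.88
tool_pos: [0.4673, 0.3437, 0.298]
orientation: [98.0, 82.6, -174.2]
force: [0.3, -1.2, -3.2]
opening: 0.0567
t 12.875 p [0.4673 0.3437 0.298 ] tool y yaw 177.68 F [ 0.3 -1.2 -3.2] op 0.0567
rot units [ 0.15 -1.48 -0.02]
lin units [ 0.329 -0.045 -3.967]
```

```bash
python3 -m crank '[{"linear":[0.33,-0.05,-0.5],"rot":[0.15,-0.38,0],"hand":0},{"linear":[0,0,-0.8],"rot":[0,0,0],"hand":0},{"linear":[0,0,-0.8],"rot":[0,0,0],"hand":0},{"linear":[0,0,-0.8],"rot":[0,0,0],"hand":0},{"linear":[0,0,-0.6],"rot":[0,0,0],"hand":0},{"linear":[0,0,-0.2],"rot":[0,0,0],"hand":0},{"linear":[0,0,0],"rot":[0,0,0],"hand":0}]'
python3 -c "
from h import *
st([.487,.341,.037],177.67)"
```

```text
clock: 13.75
tool_pos: [0.4872, 0.3343, 0.0695]
orientation: [93.2, 84.6, -179.3]
force: [-0.4, -0.3, -2.5]
opening: 0.057
t 13.75 p [0.4872 0.3343 0.0695] tool y yaw 177.56 F [-0.4 -0.3 -2.5] op 0.057
rot units [ 0.01 -1.08  0.02]
lin units [-0.003  0.111 -0.541]
```

```bash
python3 -m crank '[{"linear":[0,0.11,-0.35],"rot":[0,0,0],"hand":0},{"linear":[0,0,-0.1],"rot":[0,0,0],"hand":0},{"linear":[0,0,0],"rot":[0,0,0],"hand":0}]'
python3 -c "
from h import *
st([.487,.341,.037],177.67)
s=snap('side','side5');P=cloud(s);
w=np.zeros((400,640),bool);w[240:340,195:285]=1
hsv=cv2.cvtColor(s['image'],cv2.COLOR_RGB2HSV)
bl=w&(hsv[...,0]>100)&(hsv[...,0]<130)&(hsv[...,1]>120);q=P[bl];q=q[q[:,2]>np.percentile(q[:,2],90)-.012]
for _ in range(6):
    A=np.c_[q[:,0]-.487,q[:,1]-.341,np.ones(len(q))];c=np.linalg.lstsq(A,q[:,2],rcond=None)[0];r=q[:,2]-A@c;q=q[abs(r)<max(2*r.std(),.002)]
print(len(q),np.degrees(c[:2]),c[2])
"
```

```text
clock: 14.12
tool_pos: [0.4899, 0.3426, 0.0471]
orientation: [90.1, 84.9, 177.7]
force: [0.4, -1.3, -2.5]
opening: 0.0567
t 14.125 p [0.4899 0.3426 0.0471] tool y yaw 177.61 F [ 0.4 -1.3 -2.5] op 0.0567
rot units [-0.04 -1.02  0.01]
lin units [-0.049 -0.027 -0.168]
288 [-29.22661218  69.53796642] 0.020397668186315335
```

```bash
python3 - <<'E'
from h import *
s=load('side5');P=cloud(s)
w=np.zeros((400,640),bool);w[240:340,195:285]=1
m=w&(P[...,2]>.055)&(P[...,2]<.075)&(abs(P[...,0]-.488)<.024)&(abs(P[...,1]-.345)<.045);q=P[m];print(len(q))
for _ in range(8):
    A=np.c_[q[:,0]-.487,q[:,1]-.341,np.ones(len(q))];c=np.linalg.lstsq(A,q[:,2],rcond=None)[0];r=q[:,2]-A@c;q=q[abs(r)<max(2*r.std(),.0015)]
print(len(q),np.degrees(c[:2]),c[2])
E
python3 -m crank '[{"linear":[-0.03,0,-0.13],"rot":[0,0,0],"hand":0}]'; python3 -c "
from h import *
st()"
```

```text
409
316 [ 2.20246531 -0.14858601] 0.06553980764654524
clock: 14.3
tool_pos: [0.489, 0.3435, 0.0409]
orientation: [88.4, 85.0, 176.0]
force: [0.1, 0.8, -2.6]
opening: 0.0568
t 14.3 p [0.489  0.3435 0.0409] tool y yaw 177.62 F [ 0.1  0.8 -2.6] op 0.0568
rot units [-0.07 -0.99 -0.  ]
```

```bash
python3 -m crank '[{"linear":[0,0,-0.05],"rot":[0,0.3,0],"hand":0},{"linear":[0,0,-0.06],"rot":[0,0.1,0],"hand":0}]'; python3 -c "
from h import *
st()"
```

```text
clock: 14.55
tool_pos: [0.489, 0.3438, 0.0358]
orientation: [89.3, 82.9, 176.9]
force: [-7.7, -2.1, 31.5]
opening: 0.0566
t 14.55 p [0.489  0.3438 0.0358] tool y yaw 177.7 F [-7.7 -2.1 31.5] op 0.0566
rot units [-0.08 -1.41 -0.02]
```

Firm contact with the counter. I release, level the tool, raise it slightly and regrip.

```bash
python3 -m crank '[{"linear":[0,0,0.02],"rot":[0,0,0],"hand":0},{"linear":[0,0,0],"rot":[0,0,0],"hand":0.8},{"linear":[0,0,0],"rot":[0,0,0],"hand":0.8},{"linear":[0,0,0.1],"rot":[0,-0.7,0],"hand":0.8},{"linear":[0,0,0],"rot":[0,-0.7,0],"hand":0.8},{"linear":[0,0,0],"rot":[0,0,0],"hand":0.8}]'; python3 -c "
from h import *
st([.488,.341,.040],177.67)
s=snap('side','side6')
cv2.imwrite('pics/c6.png',cv2.resize(s['image'][210:350,160:320,::-1],None,fx=4,fy=4,interpolation=2))"
```

```text
clock: 15.3
tool_pos: [0.4908, 0.3443, 0.0435]
orientation: [-15.8, 89.5, 71.9]
force: [0.1, 0.1, 0.9]
opening: 0.0699
t 15.3 p [0.4908 0.3443 0.0435] tool y yaw 177.69 F [0.1 0.1 0.9] op 0.0699
rot units [-0.09  0.03 -0.  ]
lin units [-0.047 -0.056 -0.058]
```

View pics/c6.png

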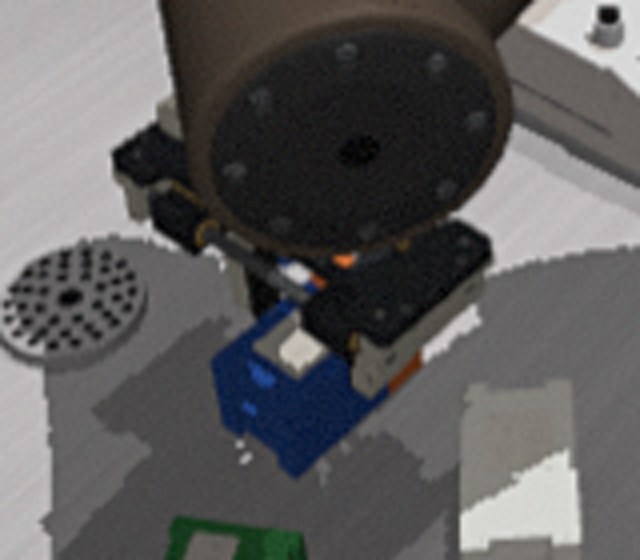

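```bash
python3 -m crank '[{"linear":[-0.03,0,-0.06],"rot":[-0.09,0.03,0],"hand":0.8},{"linear":[0,0,0],"rot":[0,0,0],"hand":0.8},{"linear":[0,0,0],"rot":[0,0,0],"hand":0},{"linear":[0,0,0],"rot":[0,0,0],"hand":0},{"linear":[0,0,0],"rot":[0,0,0],"hand":0},{"linear":[0,0,0],"rot":[0,0,0],"hand":0}]'; python3 -c "
from h import *
st([.488,.341,.040],177.67)"
```

```text
clock: 16.1
tool_pos: [0.4905, 0.345, 0.0394]
orientation: [93.4, 89.9, -179.0]
force: [0.2, 0.5, 0.5]
opening: 0.0558
t 16.1 p [0.4905 0.345  0.0394] tool y yaw 177.6 F [0.2 0.5 0.5] op 0.0558
rot units [ 0.   -0.03  0.01]
lin units [-0.042 -0.066  0.009]
```

```bash
python3 -m crank '[{"linear":[0,0,0.3],"rot":[0,0,0],"hand":0},{"linear":[0,0,0.6],"rot":[0,0,0],"hand":0},{"linear":[0,0,0.8],"rot":[0,0,0],"hand":0},{"linear":[0,0,0.8],"rot":[0,0,0],"hand":0},{"linear":[0,0,0.8],"rot":[0,0,0],"hand":0},{"linear":[0,0,0.8],"rot":[0,0,0],"hand":0},{"linear":[0.1,-0.3,0.1],"rot":[0,0,0],"hand":0},{"linear":[0.14,-0.6,0],"rot":[0,0,0],"hand":0},{"linear":[0.14,-0.7,0],"rot":[0,0,0],"hand":0},{"linear":[0.15,-0.7,0],"rot":[0,0,0],"hand":0},{"linear":[0.15,-0.7,0],"rot":[0,0,0],"hand":0},{"linear":[0.15,-0.7,0],"rot":[0,0,0],"hand":0},{"linear":[0.15,-0.7,0],"rot":[0,0,0],"hand":0},{"linear":[0.15,-0.7,0],"rot":[0,0,0],"hand":0},{"linear":[0.14,-0.5,0],"rot":[0,0,0],"hand":0},{"linear":[0.1,-0.3,0],"rot":[0,0,0],"hand":0},{"linear":[0,0,0],"rot":[0,0,0],"hand":0}]'
python3 -c "
from h import *
st([.567,-.029,.17],177.67)"
```

```text
clock: 18.23
tool_pos: [0.561, -0.0308, 0.2788]
orientation: [111.4, 88.0, -161.3]
force: [-0.4, 0.1, -2.9]
opening: 0.0555
t 18.225 p [ 0.561  -0.0308  0.2788] tool y yaw 177.29 F [-0.4  0.1 -2.9] op 0.0555
rot units [ 0.13 -0.38  0.07]
lin units [ 0.099  0.03  -1.813]
```

```bash
python3 -m crank '[{"linear":[0.1,0.03,0],"rot":[0.13,-0.38,0.07],"hand":0},{"linear":[0,0,-0.5],"rot":[0,0,0],"hand":0},{"linear":[0,0,-0.7],"rot":[0,0,0],"hand":0},{"linear":[0,0,-0.7],"rot":[0,0,0],"hand":0},{"linear":[0,0,-0.4],"rot":[0,0,0],"hand":0},{"linear":[0,0,0],"rot":[0,0,0],"hand":0}]'
python3 -c "
from h import *
st([.567,-.029,.128],177.67)"
```

```text
clock: 18.98
tool_pos: [0.5656, -0.0253, 0.136]
orientation: [-57.9, 89.5, 30.0]
force: [-0.1, -0.7, -1.9]
opening: 0.0556
t 18.975 p [ 0.5656 -0.0253  0.136 ] tool y yaw 177.93 F [-0.1 -0.7 -1.9] op 0.0556
rot units [-0.05  0.09 -0.05]
lin units [ 0.023 -0.062 -0.133]
```

```bash
python3 -m crank '[{"linear":[0.02,-0.06,-0.08],"rot":[-0.05,0.09,-0.05],"hand":0},{"linear":[0,0,0],"rot":[0,0,0],"hand":0}]'
cat > meas.py <<'E'
from h import *
import sys
tag=sys.argv[1]
st([.567,-.029,.128],177.67)
o=monitor.get_obs();x,y,z=o['tool_pos'];zt=z+.0146
s=snap('side','side'+tag);t=snap('top','top'+tag)
def fit(q,i,a,b,o3):
    for _ in range(8):
        A=np.c_[q[:,a]-o3[a],q[:,b]-o3[b],np.ones(len(q))];c=np.linalg.lstsq(A,q[:,i],rcond=None)[0];r=q[:,i]-A@c;q=q[abs(r)<max(2*r.std(),.001)]
    return c,len(q)
for n,im in(('side',s),('top',t)):
    P=cloud(im);hsv=cv2.cvtColor(im['image'],cv2.COLOR_RGB2HSV)
    bl=((hsv[...,0]>100)&(hsv[...,0]<130)&(hsv[...,1]>120));og=(hsv[...,0]>5)&(hsv[...,0]<20)&(hsv[...,1]>150)
    near=(abs(P[...,0]-x)<.06)&(abs(P[...,1]-y)<.08)
    top=near&(abs(P[...,2]-zt)<.006)
    m=top&(abs(P[...,0]-x)<.024)&(abs(P[...,1]-y)<.04)
    if m.sum()>30:
        c,k=fit(P[m],2,0,1,[x,y,zt]);print(n,'top slope',np.degrees(c[:2]).round(2),'z-tcp',(c[2]-z).round(4),k)
    q=P[top&bl];
    if len(q)>5: print('  plain edge y max pct',np.percentile(q[:,1],[90,97,100]).round(4))
    q=P[top&og]
    if len(q)>5: print('  orange edge y min pct',np.percentile(q[:,1],[0,3,10]).round(4))
    f=near&(bl|og)&(P[...,2]<zt-.008)&(P[...,2]>zt-.05)&(P[...,0]<x-.02)
    if f.sum()>30:
        c,k=fit(P[f],0,1,2,[x,y,zt-.027]);print('  -x face: x',c[2].round(4),'centre x',(c[2]+.028).round(4),'yaw',-np.degrees(c[0]).round(2),'tilt',np.degrees(c[1]).round(2),k)
    f=near&(bl)&(P[...,2]<zt-.008)&(P[...,2]>zt-.05)&(P[...,1]>y+.035)&(abs(P[...,0]-x)<.026)
    if f.sum()>20: print('  plain face y median',np.median(P[f][:,1]).round(4),f.sum())
    cv2.imwrite(f'pics/f{n}{tag}.png',cv2.resize(im['image'][140:205,280:365,::-1],None,fx=8,fy=8,interpolation=2))
st()
E
python3 meas.py 7
```

```text
clock: 19.23
tool_pos: [0.5682, -0.0282, 0.1331]
orientation: [-78.8, 89.8, 9.0]
force: [-0.5, -0.7, -2.4]
opening: 0.0561
t 19.225 p [ 0.5682 -0.0282  0.1331] tool y yaw 177.76 F [-0.5 -0.7 -2.4] op 0.0561
rot units [-0.01  0.04 -0.02]
lin units [-0.02  -0.013 -0.085]
side top slope [0.35 0.01] z-tcp 0.015 205
  plain edge y max pct [0.0158 0.0182 0.022 ]
  orange edge y min pct [-0.0615 -0.0602 -0.0587]
  -x face: x 0.5426 centre x 0.5706 yaw -2.45 tilt -1.39 184
  plain face y median 0.0152 85
top top slope [-0.32 -0.2 ] z-tcp 0.0168 72
  plain edge y max pct [0.0154 0.0166 0.0182]
  orange edge y min pct [-0.0772 -0.0755 -0.0743]
t 19.325 p [ 0.5685 -0.0282  0.1336] tool y yaw 177.76 F [-0.5  0.1 -1.7] op 0.0556
rot units [-0.01  0.05 -0.03]
```

```bash
python3 - <<'E'
from h import *
a=np.radians(-2.33);R=np.array([[np.cos(a),-np.sin(a)],[np.sin(a),np.cos(a)]])
for tag,b in(('top0',[.5706,-.0325]),('side0',[.5699,-.0281])):
    s=load(tag);P=cloud(s);g=s['image'].max(2).astype(float)
    # intersect rays with z=.08 for position; use brightness & depth
    h,w=g.shape;v,u=np.mgrid[:h,:w];Q=onplane(s,np.c_[u.ravel(),v.ravel()],.08)[:,:2]
    L=((Q-b)@R);G=g.ravel();Z=P[...,2].ravel()
    for ax in(0,1):
        o=1-ax;m=(abs(L[:,o])<(.022 if o==0 else .03))&(abs(L[:,ax])<.075)
        bins=np.arange(-.072,.073,.003);i=np.digitize(L[m,ax],bins)
        print(tag,'xy'[ax],[(int(round(bins[k-1]*1000+1.5)),int(np.mean(G[m][i==k])),round(float(np.median(Z[m][i==k]))*1000)) for k in range(1,len(bins)) if (i==k).any() and 24<abs(bins[k-1]+.0015)*1000<70])
E
```

```text
top0 x [(-67, 167, 83), (-64, 169, 82), (-61, 169, 82), (-58, 169, 81), (-55, 169, 83), (-52, 168, 82), (-49, 169, 81), (-46, 169, 82), (-43, 169, 81), (-40, 171, 82), (-37, 167, 81), (-34, 133, 80), (-31, 71, 76), (-28, 24, 36), (-25, 24, 37), (26, 6, 69), (29, 11, 77), (32, 52, 80), (35, 113, 82), (38, 155, 82), (41, 169, 82), (44, 170, 82), (47, 169, 82), (50, 169, 82), (53, 168, 81), (56, 169, 82), (59, 169, 82), (62, 169, 81), (65, 169, 82), (68, 169, 82)]
top0 y [(-67, 163, 84), (-64, 161, 82), (-61, 165, 83), (-58, 167, 83), (-55, 130, 81), (-52, 73, 78), (-49, 75, 74), (-46, 88, 45), (-43, 50, 36), (-40, 31, 36), (-37, 58, 39), (-34, 85, 38), (-31, 95, 38), (-28, 85, 38), (-25, 61, 36), (26, 22, 35), (29, 21, 34), (32, 21, 37), (35, 21, 36), (38, 20, 35), (41, 32, 35), (44, 66, 38), (47, 78, 67), (50, 63, 78), (53, 93, 82), (56, 149, 82), (59, 153, 82), (62, 110, 99), (65, 70, 104), (68, 59, 109)]
side0 x [(-67, 184, 80), (-64, 191, 80), (-61, 191, 80), (-58, 190, 81), (-55, 190, 80), (-52, 190, 80), (-49, 190, 80), (-46, 190, 80), (-43, 190, 80), (-40, 191, 80), (-37, 194, 81), (-34, 186, 81), (-31, 133, 80), (-28, 50, 42), (-25, 25, 35), (26, 26, 133), (29, 28, 107), (32, 32, 140), (35, 51, 136), (38, 84, 144), (41, 88, 150), (44, 86, 150), (47, 84, 157), (50, 79, 158), (53, 78, 160), (56, 68, 161), (59, 71, 170), (62, 61, 161), (65, 47, 173), (68, 52, 177)]
side0 y [(-67, 168, 80), (-64, 185, 81), (-61, 189, 80), (-58, 139, 79), (-55, 78, 79), (-52, 27, 77), (-49, 20, 76), (-46, 60, 75), (-43, 90, 71), (-40, 109, 69), (-37, 116, 68), (-34, 85, 65), (-31, 74, 61), (-28, 44, 60), (-25, 25, 55), (26, 43, 127), (29, 39, 132), (32, 45, 120), (35, 37, 121), (38, 35, 114), (41, 30, 107), (44, 23, 101), (47, 33, 95), (50, 94, 54), (53, 182, 80), (56, 194, 81), (59, 147, 81), (62, 105, 80), (65, 91, 80), (68, 87, 80)]
```

View pics/fside7.png

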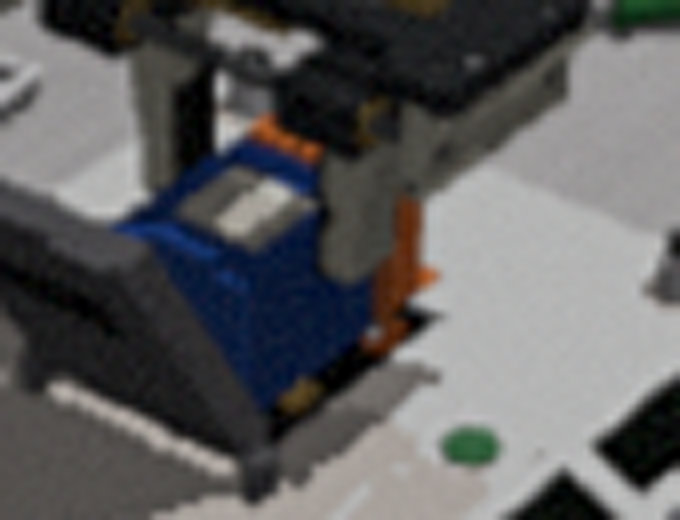

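```bash
python3 -m crank '[{"linear":[0.04,-0.03,-0.15],"rot":[0,0.05,-0.02],"hand":0},{"linear":[0,0,-0.1],"rot":[0,0,0],"hand":0}]'
python3 -c "
from h import *
st([.571,-.030,.1],177.67);print(monitor.get_obs()['moment'])"
```

```text
clock: 19.58
tool_pos: [0.572, -0.0299, 0.1191]
orientation: [-57.2, 89.8, 30.4]
force: [-0.0, 1.0, -3.3]
opening: 0.0558
t 19.575 p [ 0.572  -0.0299  0.1191] tool y yaw 177.65 F [-0.   1.  -3.3] op 0.0558
rot units [-0.02  0.03  0.  ]
lin units [-0.016 -0.002 -0.319]
[ 0.0757945   0.14224793 -0.00587217]
```

```bash
python3 -m crank '[{"linear":[-0.03,0,-0.06],"rot":[-0.02,0.03,0],"hand":0}]'
python3 -c "
from h import *
st([.571,-.030,.1],177.67);print(monitor.get_obs()['moment'])"
```

```text
clock: 19.7
tool_pos: [0.5699, -0.0301, 0.1149]
orientation: [123.4, 90.0, -149.0]
force: [-0.6, -0.2, -2.9]
opening: 0.0558
t 19.7 p [ 0.5699 -0.0301  0.1149] tool y yaw 177.63 F [-0.6 -0.2 -2.9] op 0.0558
rot units [ 0.   -0.01  0.01]
lin units [ 0.018  0.001 -0.248]
[0.01311003 0.09615354 0.03514342]
```

```bash
python3 -m crank '[{"linear":[0.01,0,-0.06],"rot":[0,0,0],"hand":0}]'
python3 -c "
from h import *
st([.571,-.030,.1],177.67);print(monitor.get_obs()['moment'])"
```

```text
clock: 19.82
tool_pos: [0.5704, -0.0302, 0.111]
orientation: [125.3, 89.9, -147.0]
force: [-0.3, -0.5, -2.5]
opening: 0.0555
t 19.825 p [ 0.5704 -0.0302  0.111 ] tool y yaw 177.64 F [-0.3 -0.5 -2.5] op 0.0555
rot units [ 0.01 -0.01  0.01]
lin units [ 0.01   0.003 -0.183]
[-0.0676631   0.07419456  0.00943711]
```

```bash
python3 -m crank '[{"linear":[0,0,-0.06],"rot":[0,0,0],"hand":0},{"linear":[0,0,-0.06],"rot":[0,0,0],"hand":0}]'
python3 -c "
from h import *
st([.571,-.030,.1],177.67);print(monitor.get_obs()['moment'])"
```

```text
clock: 20.08
tool_pos: [0.5703, -0.0302, 0.1032]
orientation: [123.1, 89.9, -149.3]
force: [-0.8, 0.2, -2.0]
opening: 0.0559
t 20.075 p [ 0.5703 -0.0302  0.1032] tool y yaw 177.64 F [-0.8  0.2 -2. ] op 0.0559
rot units [ 0.01 -0.01  0.01]
lin units [ 0.011  0.003 -0.053]
[0.01250479 0.06386672 0.01315399]
```

Clearly past the lead-in with no contact force (underside about 16 mm below the mouth). Continuing down to the catches.

```bash
python3 -m crank '[{"linear":[0,0,-0.07],"rot":[0,0,0],"hand":0},{"linear":[0,0,-0.07],"rot":[0,0,0],"hand":0},{"linear":[0,0,-0.06],"rot":[0,0,0],"hand":0}]'
python3 -c "
from h import *
st([.571,-.030,.086],177.67);print(monitor.get_obs()['moment'])"
```

```text
clock: 20.45
tool_pos: [0.5704, -0.0302, 0.0904]
orientation: [124.8, 89.9, -147.5]
force: [-0.2, -2.2, 0.0]
opening: 0.0559
t 20.45 p [ 0.5704 -0.0302  0.0904] tool y yaw 177.64 F [-0.2 -2.2  0. ] op 0.0559
rot units [ 0.01 -0.01  0.01]
lin units [ 0.011  0.003 -0.073]
[-0.51013003  0.18436255  0.05214286]
```

```bash
python3 -m crank '[{"linear":[0,0,-0.06],"rot":[0,0,0],"hand":0}]'
python3 -c "
from h import *
st([.571,-.030,.086],177.67);print(monitor.get_obs()['moment'])"
```

```text
clock: 20.58
tool_pos: [0.5706, -0.0306, 0.087]
orientation: [151.2, 89.9, -121.2]
force: [-1.0, -3.0, 2.7]
opening: 0.0558
t 20.575 p [ 0.5706 -0.0306  0.087 ] tool y yaw 177.66 F [-1.  -3.   2.7] op 0.0558
rot units [ 0.02 -0.01  0.  ]
lin units [ 0.007  0.01  -0.016]
[-1.18021577  0.40719539  0.00820163]
```

```bash
python3 -m crank '[{"linear":[0,0.02,-0.03],"rot":[0,0,0],"hand":0},{"linear":[0,0,0],"rot":[0,0,0],"hand":0}]'
python3 -c "
from h import *
st([.571,-.030,.086],177.67);print(monitor.get_obs()['moment'])"
```

```text
clock: 20.82
tool_pos: [0.5707, -0.0308, 0.0858]
orientation: [169.1, 89.8, -103.2]
force: [-0.7, -4.4, 0.2]
opening: 0.0556
t 20.825 p [ 0.5707 -0.0308  0.0858] tool y yaw 177.68 F [-0.7 -4.4  0.2] op 0.0556
rot units [ 0.04 -0.01 -0.  ]
lin units [0.005 0.013 0.003]
[-1.43870349  0.28942338  0.02064047]
```

```bash
python3 -m crank '[{"linear":[0,-0.02,-0.01],"rot":[0,0,0],"hand":0.72},{"linear":[0,0,0],"rot":[0,0,0],"hand":0.75},{"linear":[0,0,0.3],"rot":[0,0,0],"hand":0.75},{"linear":[0,0,0.5],"rot":[0,0,0],"hand":0.75},{"linear":[0,0,0.3],"rot":[0,0,0],"hand":0.75},{"linear":[0,0,0],"rot":[0,0,0],"hand":0.75}]'
python3 - <<'E'
from h import *
st([.571,-.030,.086],177.67)
s=snap('side','side8');t=snap('top','top8')
for n,im in(('side',s),('top',t)):
    P=cloud(im)
    m=(abs(P[...,0]-.572)<.023)&(abs(P[...,1]+.031)<.04)&(P[...,2]>.085)&(P[...,2]<.115);q=P[m]
    for _ in range(8):
        A=np.c_[q[:,0]-.572,q[:,1]+.031,np.ones(len(q))];c=np.linalg.lstsq(A,q[:,2],rcond=None)[0];r=q[:,2]-A@c;q=q[abs(r)<max(2*r.std(),.001)]
    print(n,len(q),np.degrees(c[:2]).round(2),c[2].round(4))
cv2.imwrite('pics/c8.png',cv2.resize(s['image'][110:220,230:380,::-1],None,fx=5,fy=5,interpolation=2))
E
```

```text
clock: 21.58
tool_pos: [0.5718, -0.03, 0.1529]
orientation: [-117.5, 89.9, -29.8]
force: [-0.0, 0.2, 0.6]
opening: 0.0653
t 21.575 p [ 0.5718 -0.03    0.1529] tool y yaw 177.7 F [-0.   0.2  0.6] op 0.0653
rot units [ 0.01  0.02 -0.01]
lin units [-0.013 -0.    -1.115]
side 220 [-0.52  0.31] 0.1008
top 102 [-0.92  0.8 ] 0.1024
```

View pics/c8.png

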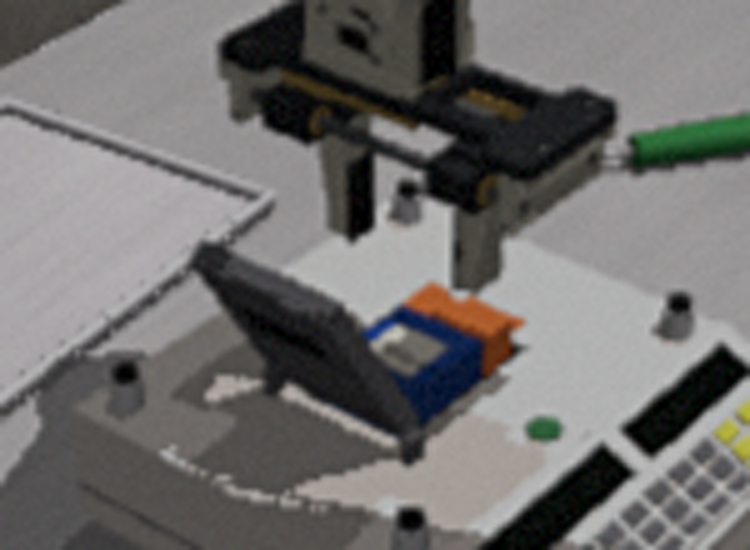

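```bash
python3 -m crank '[{"linear":[0,0,0],"rot":[0,0,0],"hand":0},{"linear":[-0.02,0,-0.1],"rot":[0,0,0],"hand":0},{"linear":[0,0,-0.25],"rot":[0,0,0],"hand":0},{"linear":[0,0,-0.25],"rot":[0,0,0],"hand":0},{"linear":[0,0,-0.1],"rot":[0,0,0],"hand":0},{"linear":[0,0,0],"rot":[0,0,0],"hand":0},{"linear":[0,0,0],"rot":[0,0,0],"hand":0}]'
python3 -c "
from h import *
st([.5705,-.0305,.1008],177.67)"
```

```text
clock: 22.55
tool_pos: [0.5673, -0.0306, 0.1023]
orientation: [111.1, 89.5, -161.3]
force: [0.6, -0.4, 0.5]
opening: 0.0027
t 22.55 p [ 0.5673 -0.0306  0.1023] tool y yaw 177.66 F [ 0.6 -0.4  0.5] op 0.0027
rot units [ 0.03 -0.09  0.  ]
lin units [ 0.053  0.001 -0.025]
```

```bash
python3 -m crank '[{"linear":[0.05,0,0],"rot":[0,-0.09,0],"hand":0},{"linear":[0,0,-0.07],"rot":[0,0,0],"hand":0}]'
python3 -m crank '[{"linear":[0,0,-0.06],"rot":[0,0,0],"hand":0}]'
python3 -m crank '[{"linear":[0,0,-0.06],"rot":[0,0,0],"hand":0}]'
```

```text
clock: 22.8
tool_pos: [0.5717, -0.0304, 0.0994]
orientation: [-119.0, 89.8, -31.3]
force: [-0.9, 1.3, 8.1]
opening: 0.0005
clock: 22.92
tool_pos: [0.5726, -0.0304, 0.097]
orientation: [-110.0, 89.6, -22.3]
force: [-3.0, 0.8, 10.1]
opening: 0.0005
clock: 23.05
tool_pos: [0.5732, -0.0305, 0.0948]
orientation: [-106.0, 89.5, -18.3]
force: [-3.5, 0.2, 9.7]
opening: 0.0008
```

```bash
python3 -m crank '[{"linear":[-0.02,0,-0.06],"rot":[0,0.05,0],"hand":0}]'
python3 -m crank '[{"linear":[-0.02,0,-0.06],"rot":[0,0.05,0],"hand":0}]'
python3 -m crank '[{"linear":[0,0,-0.05],"rot":[0,0,0],"hand":0}]'
```

```text
clock: 23.18
tool_pos: [0.573, -0.03, 0.0924]
orientation: [-105.3, 89.6, -17.5]
force: [0.8, 0.5, 0.1]
opening: 0.0002
clock: 23.3
tool_pos: [0.5725, -0.0304, 0.0903]
orientation: [-126.5, 89.8, -38.7]
force: [-3.0, -3.4, 16.3]
opening: 0.0006
clock: 23.42
tool_pos: [0.5729, -0.0311, 0.0887]
orientation: [-128.8, 89.7, -41.0]
force: [-4.9, -7.1, 14.0]
opening: 0.0006
```

```bash
python3 -m crank '[{"linear":[0,0,-0.06],"rot":[0,0,0],"hand":0}]'
python3 -m crank '[{"linear":[0,0,-0.05],"rot":[0,0,0],"hand":0}]'
```

```text
clock: 23.55
tool_pos: [0.573, -0.0318, 0.0881]
orientation: [-133.6, 89.6, -45.7]
force: [-17.6, 5.5, 44.9]
opening: 0.0003
clock: 23.68
tool_pos: [0.573, -0.0318, 0.0882]
orientation: [-128.0, 89.5, -40.0]
force: [-13.4, 5.9, 29.4]
opening: 0.0004
```

Force rose against the floor at z = 0.088, after the drops from the snaps. I lift off and measure the top plane.

```bash
python3 -m crank '[{"linear":[0,0,0.2],"rot":[0,0,0],"hand":0},{"linear":[0,0,0.6],"rot":[0,0.05,0],"hand":0},{"linear":[0,0,0.6],"rot":[0,0,0],"hand":0},{"linear":[0,0,0],"rot":[0,0,0],"hand":0}]'
cat > bat.py <<'E'
from h import *
import sys
st([.5705,-.0305,.1],177.67)
s=snap('side','side'+sys.argv[1]);t=snap('top','top'+sys.argv[1])
for n,im in(('side',s),('top',t)):
    P=cloud(im)
    m=(abs(P[...,0]-.572)<.026)&(abs(P[...,1]+.031)<.046)&(P[...,2]>.082)&(P[...,2]<.112);q=P[m]
    for _ in range(8):
        A=np.c_[q[:,0]-.572,q[:,1]+.031,np.ones(len(q))];c=np.linalg.lstsq(A,q[:,2],rcond=None)[0];r=q[:,2]-A@c;q=q[abs(r)<max(2*r.std(),.001)]
    print(n,len(q),np.degrees(c[:2]).round(2),c[2].round(4),'y range',q[:,1].min().round(3),q[:,1].max().round(3))
    d=(abs(P[...,0]-.572)<.08)&(abs(P[...,1]+.11)<.02)&(abs(P[...,2]-.08)<.006);print('  deck z',np.median(P[d][:,2]))
cv2.imwrite('pics/c%s.png'%sys.argv[1],cv2.resize(s['image'][110:220,230:380,::-1],None,fx=5,fy=5,interpolation=2))
E
python3 bat.py 9
```

```text
clock: 24.18
tool_pos: [0.5729, -0.0319, 0.1758]
orientation: [-147.2, 89.6, -59.2]
force: [-0.3, -0.6, -0.1]
opening: 0.0001
t 24.175 p [ 0.5729 -0.0319  0.1758] tool y yaw 177.99 F [-0.3 -0.6 -0.1] op 0.0001
rot units [ 0.06  0.04 -0.06]
lin units [-0.039  0.024 -1.263]
side 239 [ 0.74 -0.1 ] 0.0891 y range -0.076 0.002
  deck z 0.08032817872906273
top 160 [-0.81  0.48] 0.0901 y range -0.062 0.013
  deck z 0.08181420458987876
```

View pics/c9.png

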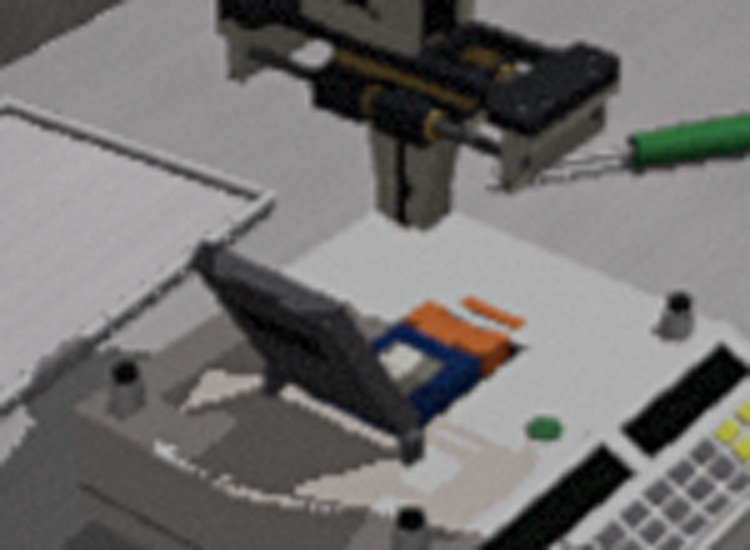

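The battery is home: its top is 8.8 mm above the deck and level along its length (0.1°). Next is the flap: go over it and push its edge from the +y side.

```bash
python3 -m crank '[{"linear":[0,0,0.6],"rot":[0.06,0.04,-0.06],"hand":0},{"linear":[0,0,0.8],"rot":[0,0,0],"hand":0},{"linear":[0,0.4,0.3],"rot":[0,0,0],"hand":0},{"linear":[0,0.7,0],"rot":[0,0,0],"hand":0},{"linear":[0,0.8,0],"rot":[0,0,0],"hand":0},{"linear":[0,0.7,0],"rot":[0,0,0],"hand":0},{"linear":[0,0.3,0],"rot":[0,0,0],"hand":0},{"linear":[0,0,0],"rot":[0,0,0],"hand":0}]'
python3 - <<'E'
from h import *
st([.5735,.13,.185],177.67)
s=load('side9');P=cloud(s)
# flap inner/edge points
m=(abs(P[...,0]-.573)<.05)&(P[...,1]>.02)&(P[...,1]<.12)&(P[...,2]>.12)&(P[...,2]<.24);q=P[m];print('flap zmax',np.percentile(q[:,2],[95,99.5]),'y at top',q[q[:,2]>np.percentile(q[:,2],90)].mean(0), 'x range',q[:,0].min(),q[:,0].max())
E
```

```text
clock: 25.28
tool_pos: [0.5664, 0.1454, 0.267]
orientation: [104.8, 88.7, -167.7]
force: [0.5, 0.2, -0.1]
opening: 0.0004
t 25.275 p [0.5664 0.1454 0.267 ] tool y yaw 177.46 F [ 0.5  0.2 -0.1] op 0.0004
rot units [ 0.05 -0.25  0.04]
lin units [ 0.118 -0.256 -1.367]
flap zmax [0.2023291  0.20471398] y at top [0.57663723 0.08690664 0.20244576] x range 0.5307334461901129 0.6209651167441448
```

```bash
python3 -m crank '[{"linear":[0.12,0,-0.3],"rot":[0.05,-0.25,0.04],"hand":0},{"linear":[0,0,-0.5],"rot":[0,0,0],"hand":0},{"linear":[0,0,-0.5],"rot":[0,0,0],"hand":0},{"linear":[0,0,-0.1],"rot":[0,0,0],"hand":0},{"linear":[0,0,0],"rot":[0,0,0],"hand":0}]'
python3 -c "
from h import *
st([.5735,.12,.185],177.67)"
```

```text
clock: 25.9
tool_pos: [0.5736, 0.1406, 0.1798]
orientation: [153.4, 89.8, -119.1]
force: [-0.2, 0.2, 0.5]
opening: 0.0006
t 25.9 p [0.5736 0.1406 0.1798] tool y yaw 177.5 F [-0.2  0.2  0.5] op 0.0006
rot units [ 0.03 -0.02  0.03]
lin units [-0.001 -0.343  0.086]
```

```bash
python3 -m crank '[{"linear":[0,-0.3,0],"rot":[0,0,0],"hand":0},{"linear":[0,-0.3,0],"rot":[0,0,0],"hand":0},{"linear":[0,-0.3,0],"rot":[0,0,0],"hand":0},{"linear":[0,-0.3,0],"rot":[0,0,0],"hand":0}]'
python3 -m crank '[{"linear":[0,-0.3,0],"rot":[0,0,0],"hand":0},{"linear":[0,-0.3,0],"rot":[0,0,0],"hand":0}]'
python3 bat.py 10|head -2
```

```text
clock: 26.4
tool_pos: [0.5752, 0.065, 0.1834]
orientation: [-93.1, 89.8, -5.6]
force: [0.1, 0.6, 0.2]
opening: 0.0003
clock: 26.65
tool_pos: [0.5749, 0.026, 0.1836]
orientation: [-90.4, 89.8, -2.8]
force: [-0.2, 0.2, -0.4]
opening: 0.0005
t 26.65 p [0.5749 0.026  0.1836] tool y yaw 177.52 F [-0.2  0.2 -0.4] op 0.0005
rot units [0.   0.04 0.03]
```

View pics/c10.png

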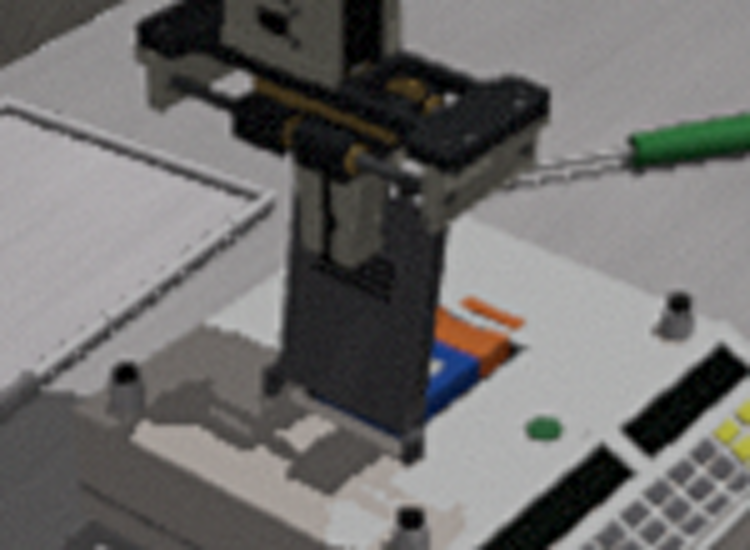

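```bash
python3 -m crank '[{"linear":[-0.02,-0.3,-0.04],"rot":[0,0.04,0],"hand":0},{"linear":[0,-0.3,-0.04],"rot":[0,0,0],"hand":0},{"linear":[0,-0.2,-0.12],"rot":[0,0,0],"hand":0},{"linear":[0,-0.2,-0.15],"rot":[0,0,0],"hand":0}]'
python3 -m crank '[{"linear":[0,-0.14,-0.18],"rot":[0,0,0],"hand":0},{"linear":[0,-0.13,-0.18],"rot":[0,0,0],"hand":0}]'
```

```text
clock: 27.25
tool_pos: [0.5738, -0.0381, 0.1614]
orientation: [-117.3, 90.0, -29.8]
force: [0.4, 0.2, 0.0]
opening: 0.0001
clock: 27.5
tool_pos: [0.5736, -0.0558, 0.138]
orientation: [162.7, 90.0, -109.8]
force: [-0.9, 0.2, 0.0]
opening: 0.0007
```

```bash
python3 -m crank '[{"linear":[0,-0.06,-0.22],"rot":[0,0,0],"hand":0},{"linear":[0,-0.03,-0.22],"rot":[0,0,0],"hand":0}]'
python3 -m crank '[{"linear":[0,0,-0.15],"rot":[0,0,0],"hand":0}]'
python3 bat.py 11|head -2
```

```text
clock: 27.75
tool_pos: [0.5735, -0.062, 0.1096]
orientation: [155.7, 90.0, -116.8]
force: [0.5, 0.0, 0.6]
opening: 0.0006
clock: 27.88
tool_pos: [0.5732, -0.062, 0.0993]
orientation: [128.1, 89.9, -144.4]
force: [-0.5, -0.2, 1.2]
opening: 0.0002
t 27.875 p [ 0.5732 -0.062   0.0993] tool y yaw 177.43 F [-0.5 -0.2  1.2] op 0.0002
rot units [ 0.01 -0.02  0.05]
```

View pics/c11.png

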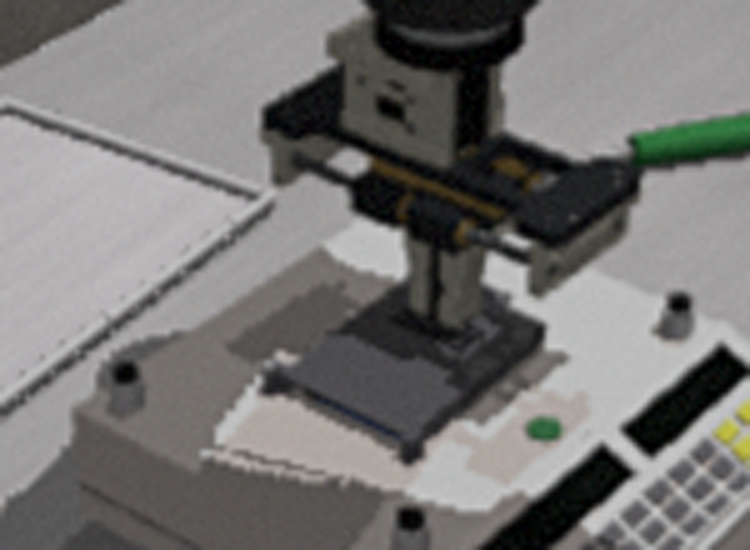

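The flap is nearly shut under the fingers. Pressing the last few mm gently.

```bash
python3 -m crank '[{"linear":[0,0,-0.08],"rot":[0,0,0],"hand":0}]'
python3 -m crank '[{"linear":[0,0,-0.06],"rot":[0,0,0],"hand":0}]'
```

```text
clock: 28.1
tool_pos: [0.5733, -0.0617, 0.0946]
orientation: [127.2, 89.9, -145.3]
force: [-0.5, 0.7, -0.1]
opening: 0.0005
clock: 28.22
tool_pos: [0.5737, -0.0617, 0.0933]
orientation: [165.6, 89.9, -106.9]
force: [-13.8, 3.5, 35.9]
opening: 0.0003
```

Hard stop at z = 0.0933, the closed height. Retracting and checking.

```bash
python3 -m crank '[{"linear":[0,0,0.15],"rot":[0,0,0],"hand":0},{"linear":[0,0,0.8],"rot":[0,0,0],"hand":0},{"linear":[0,0,0.8],"rot":[0,0,0],"hand":0},{"linear":[0,-0.6,0.5],"rot":[0,0,0],"hand":0},{"linear":[0,-0.8,0],"rot":[0,0,0],"hand":0},{"linear":[0,-0.6,0],"rot":[0,0,0],"hand":0},{"linear":[0,0,0],"rot":[0,0,0],"hand":0},{"linear":[0,0,0],"rot":[0,0,0],"hand":0}]'
python3 - <<'E'
from h import *
s=snap('side','side12');t=snap('top','top12')
for n,im in(('side',s),('top',t)):
    P=cloud(im)
    m=(abs(P[...,0]-.572)<.036)&(abs(P[...,1]+.028)<.05)&(P[...,2]>.083)&(P[...,2]<.112);q=P[m]
    for _ in range(8):
        A=np.c_[q[:,0]-.572,q[:,1]+.031,np.ones(len(q))];c=np.linalg.lstsq(A,q[:,2],rcond=None)[0];r=q[:,2]-A@c;q=q[abs(r)<max(2*r.std(),.001)]
    print(n,len(q),'slopes',np.degrees(c[:2]).round(2),'z',c[2].round(4))
st()
cv2.imwrite('pics/c12.png',cv2.resize(s['image'][110:220,230:380,::-1],None,fx=5,fy=5,interpolation=2))
E
```

```text
clock: 29.22
tool_pos: [0.5746, -0.1832, 0.2366]
orientation: [-103.4, 89.6, -15.6]
force: [0.2, -0.7, -0.5]
opening: 0.0004
side 549 slopes [0.15 0.08] z 0.0943
top 0 slopes [0. 0.] z 0.0
t 29.325 p [ 0.5747 -0.1828  0.2366] tool y yaw 177.81 F [0.2 0.8 0.3] op 0.0006
rot units [ 0.02  0.08 -0.04]
  ret = _var(a, axis=axis, dtype=dtype, out=out, ddof=ddof,
  arrmean = um.true_divide(arrmean, div, out=arrmean,
  ret = ret.dtype.type(ret / rcount)
```

View pics/c12.png

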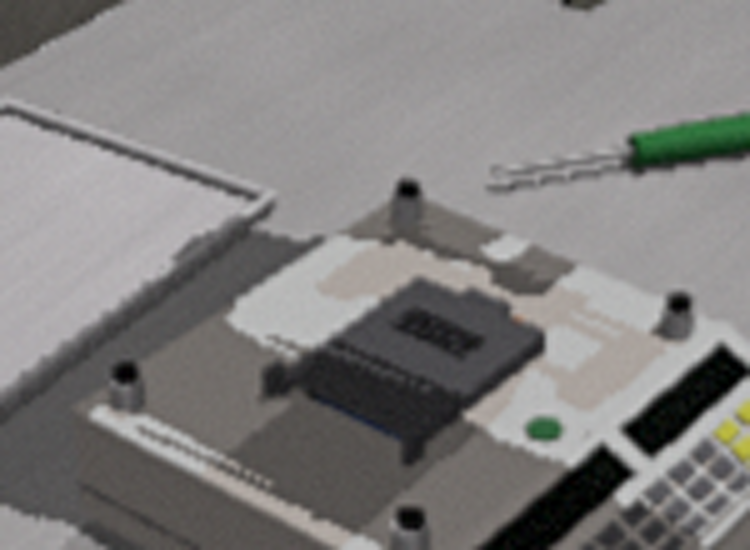

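View pics/top12.png

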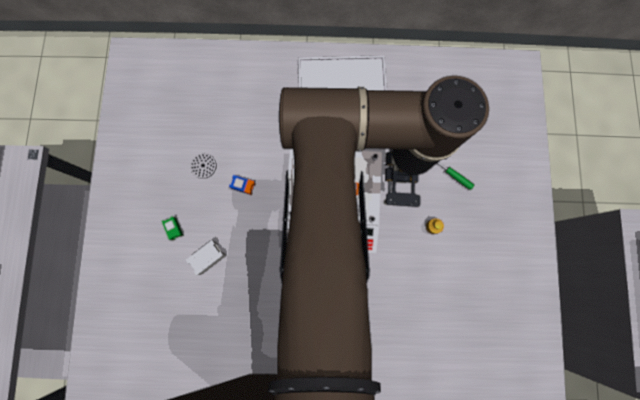

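```bash
python3 -c "
from h import *
print(ticket.close_job())"
```

```text
the job is handed in; nothing more can be done
None
```

The battery is in the bay with its orange end at the orange mark, pressed home, and the flap is shut flat over it. I handed the job in at about 29 s of the 61 s allowed.

**First insertion failed:** I was slightly too far in +x, so the battery caught the bay's lead-in and tilted about 5° in the jaws, with about 45 N at the wrist. I set it back on the counter, levelled it, gripped it again and corrected the offset. The second insertion went down to the catches without jamming, with only a few newtons of contact.

**Last checks:**
- **Battery:** after pressing, its top was 8.8 mm above the deck and level to 0.1° along its length in the side view. The top view agreed on height, but its tilt fit was rougher (0.5–0.8°).
- **Catches:** their positions cannot be read. I inferred that both snapped from the clear force drop, the stop at the bay floor and the seated height. The press peaked at about 45 N against the floor, more than the 20 N needed.
- **Flap:** its outer face was about 14 mm above the deck and level to 0.2° in the side view. The arm hid it from the top camera, so that check gave no data. The final press peaked at about 36 N on the fingertips.
- **Other items:** the test weight, screwdriver and mincer plate looked unmoved in the last top picture. The gripper was clear of everything at hand-in.

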